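# Lever up a bench counter and shim its front

### The job

The heavy beige bench counter stands too low at its front: with the red-handled pry bar, lever the front up over the blue fulcrum, latch the bar down under the yellow keeper, and push the orange shim in under the yellow-marked bay, gently, until you feel it bear firmly on the hidden stop. Then unlatch the bar, let the counter down gently onto the shim, and draw the bar out and lay it back on its fulcrum and rear rest. Lift the counter only with the bar, and leave the mouse, the jar and the tape dispenser alone.

Things in the scene. Friction and masses are not known exactly. Their poses are not given: they have to be found in the camera images.
- frame: Levelling frame fixed to the bench. Origin on the bench under the fulcrum ridge; x level towards the counter, z up, y left of x; the bar lane is y = 0. Base plate 6 mm thick, x -315..+30, y -38..+62 mm. It also carries, at y -110 mm under the counter, a hidden stop on the bench, 50 mm wide, 12 mm high, with a hard rubber face that gives 1 mm per 6 N; over 25 N on it is too much.
- fulcrum (a point): Top of the fulcrum's round steel ridge (runs along frame y), mid-lane, 22 mm above the bench; axes as the frame. The blue block has a cheek 32 mm high on each side, 42 mm between them.
- keeper (a point): Seat under the yellow keeper's lip: frame x -105, y +19.5, z 46 mm, 16 mm long in x. Post y +28..+40; lip from the post to y +9, underside z 46; nub at its free end (y +9..+12) down to z 42.5. To latch: press the bar until its shaft's top passes below the nub, swing it about the fulcrum to +y under the lip to the middle of the seat, let it rise. The load holds it there.
- rest (a point): Top middle of the blue rear rest, frame x -180, z 32 mm; the block is 14 mm long in x, y -24..+52 mm. The bar's shaft lies on it when the bar is put away.
- pry_edge (a point): Lower front edge of the counter in the lane: frame x +45 mm, 20 mm above the bench before lifting. The bar tip goes 20 mm past this edge; it passes in freely with the blade just on the ridge and sloping down to the tip at about 0.27 rad.
- bay (a point): Mouth of the shim bay: mid lower front edge of the counter's grey foot rail (80 mm wide, underside 9 mm above the bench before lifting), below a yellow mark; frame x +45, y -110 mm. The hidden stop's face lies 20 to 48 mm behind this edge, different each time, not measured: feel for it. With the bar latched the edge stands about 12 mm higher; the shim then has about 5 mm clearance.
- tilt (a joint): Tilt of the counter, rad: 0 standing low, grows as its front rises about its rear feet, 300 mm behind the front edge. Latched about 0.042; resting on the shim about 0.019; over 0.075 is too high. Pale grey-beige case 300 mm deep, 340 wide, 150 high, 6.5 kg (varies 20 percent): the front edge weighs about 30 N.
- bar_grip (a point): Centre of the pry bar's red grip (100 long, 22 wide, 24 mm thick). Axes of the blade: x to the tip, z up. Steel blade 80 x 20 x 7 mm; behind the bend the dark 12 x 12 mm shaft and the grip run back and up at 0.2 rad to the blade. Grip centre: 235 mm from the bend, 310.3 mm behind the tip along x, 46.7 mm above the blade's mid-plane. 0.4 kg. Starts lying on ridge and rear rest.
- bar_tip (a point): Middle of the pry bar's tip end (half-way through its 7 mm thickness); axes as bar_grip.
- shim_tab (a point): Centre of the shim's upright finger tab, 33 mm above the shim's underside: tab 32 mm long (x), 12 mm thick (y), its top 52 mm up. Axes: x towards the nose, y left, z up. The orange shim (0.12 kg) is a plate 44 mm wide and 14 mm thick with a 6 mm thick lip at the nose; the nose is 109 mm ahead of the tab's centre, the plate's tail 17 mm behind it.
- shim_nose (a point): Middle of the shim's nose end, 7 mm above its underside; axes as shim_tab.
- shim: The orange shim; origin at its underside, 38 mm ahead of the tab's centre; axes as shim_tab.
- bar: The pry bar; origin at its bend, 80 mm behind the tip; axes as bar_grip.
- counter: The beige counter; this point is on the bench under its rear feet (frame x +345, y 0); its axes stay as the frame's.
- mouse: Black computer mouse, 100 x 58 x 30 mm, origin at its underside. Leave alone.
- vial_jar: Jar, 52 mm across, 75 mm high, origin at its underside. Leave alone.
- dispenser: Yellow tape dispenser, 130 x 50 x 72 mm, origin at its underside. Leave alone.
There are look-alikes about, which are no part of the job. Of the things shaped like the shim, the orange one is meant.

How it is judged (in metres and radians):
On the way, in this order (a step that is already met when the one before it is completed fails the run):
1. the counter's front is held up on the bar, latched under the keeper, with the gripper off the bar (value of joint tilt above 0.03 rad and contact force between bar and counter above 5 N and contact force between the fingers and bar below 0.1 N), for 0.2 s.
2. while the counter is up, the shim is pushed in until it bears on the hidden stop (value of joint tilt above 0.03 rad and contact force between shim and frame above 3 N and x of shim_nose in the frame of frame above 0.062 m), for 0.1 s.
At the end, for the whole second after the job is handed in: Counter rests on the shim (tilt 0.014-0.025 rad, over 8 N on it); shim nose 17 mm or more past the front edge, within 25 mm of the bay's middle, square to 0.2 rad; bar clear of the counter, tip short of its edge, at rest on fulcrum and rear rest (value of joint tilt between 0.014 and 0.025 rad and contact force between shim and counter above 8 N and x of shim_nose in the frame of frame above 0.062 m and y of shim_nose in the frame of frame between -0.135 and -0.085 m and angle between the x axis of shim and the x axis of frame, either way round below 0.2 rad and contact force between bar and counter below 0.3 N and x of bar_tip in the frame of frame below 0.042 m and contact force between bar and frame above 1.5 N and horizontal distance between bar_tip and fulcrum below 0.06 m and linear speed of each of bar, shim below 0.02 m/s); the robot touches nothing.
It fails at once if the shim is rammed against the stop or frame with more than 25 N (contact force between shim and frame above 25 N).
It fails at once if the counter is dropped (falls faster than 0.7 rad/s) (velocity of joint tilt below -0.7 rad/s).
It fails at once if the counter is lifted far too high (tilt above 0.075) (value of joint tilt above 0.075 rad).
It fails at once if the arm or gripper pushes on the counter (contact force between any of the arm, the fingers and counter above 5 N).
It fails at once if a bystander is moved (distance of any of mouse, vial_jar, dispenser from where it was at the start of the episode above 0.015 m).
It also fails if it takes over 72 s, if anything falls off the work surface, if the arm or the gripper's body presses on something with over 40 N, if the wrist force passes 120 N, or if a joint passes its speed limit or range.

### The arm

A 6-joint arm with a two-finger parallel gripper is mounted at the origin on the work surface. World frame = base frame: x ahead of the robot, y to its left, z up, the work surface at z = 0. Lengths are in m, angles in degrees, forces in N, time in s.
With the tool pointing down it reaches from about 0.4 to 0.825 m from the base axis. Payload 7 kg.
Tool frame: the origin (TCP) lies at the very end of the fingers, on their centre line; the grasp point (between the pads) lies 19 mm behind it (ctrl.grip_depth is the z of the grasp point in the tool frame, in m); z points along the fingers, y is the direction in which the jaws open and shut (so a half turn about z gives the same grasp; the last joint's range is limited). The gripper opens to 88 mm and grips with 3 to 60 N. Pads are 19 mm wide; open, the fingers measure 130 mm over their backs; the gripper's body (78 mm by 193 mm) begins 47 mm behind the grasp point.
Start: joints at [-56.431, 20.546, 0.682, 0, -70.136, -16.507], TCP at [0.198, -0.645, 0.227] pointing down, gripper open.
Joint ranges: [-176.03, 176.03], [-82.01, 121.73], [-58.28, 71.71], [-173.87, 95.51], [-174.79, -0.11], [-173.66, 173.66]. Speed limits (degrees/s): [136.94, 136.94, 172.46, 180, 180, 180].

### API

Orientations are given as [roll, pitch, yaw] about the fixed x, y, z axes, in that order (R = Rz(yaw) Ry(pitch) Rx(roll)).
In Python, from plant import telemetry, snapshot, job, models, ctrl gives the robot as it stands.
- The arm moves only by the tool jog_arm, never from a script. Its argument "targets" is text: rows parted by semicolons, each of 7 numbers parted by spaces: the shift along the tool's x, y, z in m, then the turn, a rotation vector about the tool's x, y, z in degrees, then the gripper command: -1 is shut, 1 is fully open, values between are in proportion. A call has exactly 8 rows; each row is the pose to reach, as a shift and turn from the pose measured when the call began, along the tool's axes at that moment; what a row does not reach only later rows make up. A row lasts 1/8 s, in which the tool goes at most 62.5 mm and 10.7 degrees, less where a joint would pass 70% of its speed; a pose out of reach is approached as far as the arm can. A call with a gripper value outside its range is refused whole. The fingers move at their own pace and stop on an object; the grip force is fixed at half the most. Time passes only in rows, so rows that repeat a pose let the fingers close, or fill a call up. It gives the time, the measured TCP pose, the force and the opening at its end, in the units of the state.
- telemetry.get_obs(): the state, without advancing time (a new reading comes with each control period).
- snapshot(name): name is "scene" or "side" or "wrist"; returns a dict with "img" (480x640x3 uint8, red, green, blue), "range_z" (480x640 float32, m along the optical axis (not along the pixel's ray), 0 where there is no reading), "intrinsics" (3x3 intrinsics, pixels), "R" (3x3) and "t" (3): a world point X has camera coordinates R X + t. Camera axes: x right, y down, z forward; pixel columns grow to the right and rows downward; lengths in m; the calibration is good to about 2 mm. A picture is of the moment at which its call begins.
- job.close_job(): hands the job in, once; it reports no verdict.
Trained networks look in a picture, given as the dict that the camera call returned (one of the last four; its "shot" number tells which), for a name from the list of things; names that differ only in an ending like _2 or _b are one class to them, and where a whole thing is asked for, a point or a joint stands for the part that bears it (a point fixed in the world has none). Each returns a list of dicts, best first, with "conf" (0 to 1); they miss things now and then, are a little off and sometimes report something else, mostly with a low value. They report only what shows in the picture. A call takes as long as a camera call. They do not tell look-alikes from the thing itself.
- models.cut_out(name, picture): "region" (480x640 bool, what is visible of it) and "uv" ([column, row] in pixels, amid what is visible of it).
- models.spot_point(name, picture): "uv" ([column, row] in pixels: a listed point, or the origin of a listed thing).
The state is a dict: "clock": time; "joint_pos": joint angles; "qvel": joint speeds; "tau": joint torques, N m; "tool_pos": TCP position; "orientation": TCP orientation; "force": force on the tool from outside, world axes, zero at the start; "moment": the same for the moment, N m; "opening": finger opening in m.
Only numpy, scipy, OpenCV 4.12 (cv2) and the standard library are available. Lean on these libraries where they do the work, as an engineer would, in place of code of your own. Each camera call takes 0.05 s, during which the arm holds its last target.

## Working session

There is one attempt and no reset: what is moved stays moved. The work goes in short steps, Python scripts to look and compute and a tool call to move; the robot and the scene stay as the last step left them, time stands still between calls to the robot, and variables do not carry over. Pictures are saved under pics/ and viewed, and the job is handed in when it is done.

Besides the shell and the picture viewer there is one more tool, called after "Request:" as name(argument=value, ...), one argument or row to a line, values as JSON. jog_arm: Moves the arm, as the interface text tells. Its arguments: {"type":"object","properties":{"targets":{"type":"string"}},"required":["targets"]}

```bash
ls; mkdir -p pics; cat > h.py <<'E'
import numpy as np, cv2
from plant import telemetry, snapshot, job, models, ctrl
from scipy.spatial.transform import Rotation as R
def save(p,n): cv2.imwrite('pics/'+n+'.png', cv2.cvtColor(p['img'],cv2.COLOR_RGB2BGR))
def unproj(p,u,v,z=None):
    K=np.array(p['intrinsics']); 
    if z is None: z=p['range_z'][int(round(v)),int(round(u))]
    c=np.array([(u-K[0,2])/K[0,0]*z,(v-K[1,2])/K[1,1]*z,z])
    return np.array(p['R']).T@(c-np.array(p['t']))
def proj(p,X):
    c=np.array(p['R'])@np.array(X)+np.array(p['t']); K=np.array(p['intrinsics'])
    return (K@c)[:2]/c[2]
def cloud(p):
    K=np.array(p['intrinsics']);z=p['range_z'];v,u=np.mgrid[:480,:640]
    c=np.stack([(u-K[0,2])/K[0,0]*z,(v-K[1,2])/K[1,1]*z,z],-1)
    return (c-np.array(p['t']))@np.array(p['R'])
def st():
    o=telemetry.get_obs(); return o
E
python3 - <<'E'
from h import *
print(st(), ctrl.grip_depth)
for n in ['scene','side','wrist']:
    p=snapshot(n); save(p,n+'0'); print(n,-p['R'].T@p['t'])
    np.save('pics/'+n+'0.npy',p,allow_pickle=True)
    for m in ['fulcrum','keeper','rest','pry_edge','bay','bar_grip','bar_tip','shim_tab','shim_nose']:
        r=models.spot_point(m,p)
        for d in r[:3]: print(m,np.round(d['uv'],1),round(d['conf'],2),np.round(unproj(p,*d['uv']),4) if 0<=d['uv'][0]<640 and 0<=d['uv'][1]<479.4 else '')
E
```

```text
pics
{'clock': 0.0, 'joint_pos': array([-5.64308137e+01,  2.05920442e+01,  6.34790391e-01, -2.06913585e-02,
       -7.01330166e+01, -1.65055271e+01]), 'qvel': array([-0.08481913, -0.02524368,  0.01064896, -0.05609205, -0.05855131,
        0.07749415]), 'tau': array([ 2.99754516e-03, -5.82716417e+01,  2.93052417e+01,  6.99702457e+00,
        6.89351640e-03, -1.69596965e-04]), 'tool_pos': array([ 0.1979009 , -0.64485126,  0.22562171]), 'orientation': array([ 1.79907923e+02, -6.99953038e-03, -1.62943382e+02]), 'force': array([ 0.20721346, -0.36924102, -0.35042962]), 'moment': array([0.0100133 , 0.03411686, 0.00892484]), 'opening': 0.08739771857268583} -0.0188
scene [ 1.12531108 -0.23937472  1.02738759]
fulcrum [315.4 205.2] 0.82 [0.4889 0.0199 0.0299]
keeper [274.4 208.7] 0.92 [ 0.4762 -0.0826  0.0475]
rest [245.7 223.5] 0.88 [ 0.4904 -0.16    0.0423]
pry_edge [335.5 197.4] 0.91 [0.5001 0.0681 0.0554]
pry_edge [319.2 201.2] 0.28 [0.4791 0.0339 0.0274]
bay [349.6 237.2] 0.6 [0.6036 0.0651 0.0292]
bay [339. 319.] 0.34 [ 0.8003 -0.0436  0.0642]
bar_grip [199.6 231.5] 0.62 [ 0.4888 -0.2687 
[... 515 characters left out ...]
.0217 0.0287]
keeper [320.6 197.6] 0.62 [ 0.4619 -0.0753  0.0514]
rest [289.1 195.2] 0.94 [ 0.486  -0.1563  0.0464]
rest [249.8 176.5] 0.64 [ 0.4904 -0.2717  0.0701]
bar_grip [250.7 177.2] 0.77 [ 0.4882 -0.2707  0.0661]
bar_tip [358.2 224.5] 0.71 [0.5631 0.071  0.12  ]
shim_tab [211.7 199.2] 0.89 [ 0.5877 -0.3324  0.0458]
shim_tab [219.5 151.2] 0.72 [ 0.3854 -0.4475  0.0126]
shim_tab [350.2 230.9] 0.64 [0.5113 0.0325 0.0241]
shim_nose [216.  137.6] 0.95 [ 0.3391 -0.4903  0.0152]
shim_nose [174.4 219.3] 0.8 [ 6.598e-01 -4.110e-01  6.000e-04]
shim_nose [293.3 254.6] 0.61 [ 0.6336 -0.0668  0.0111]
wrist [ 0.12379119 -0.66848814  0.38584145]
shim_nose [406.6 363. ] 0.89 [ 0.1648 -0.6355  0.3104]
```

View pics/scene0.png

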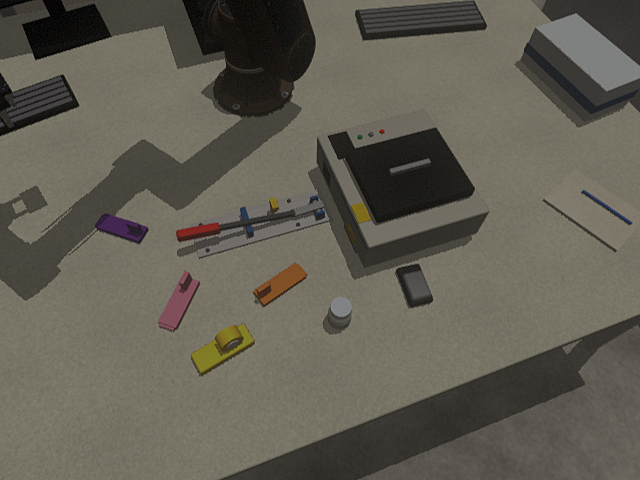

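View pics/side0.png

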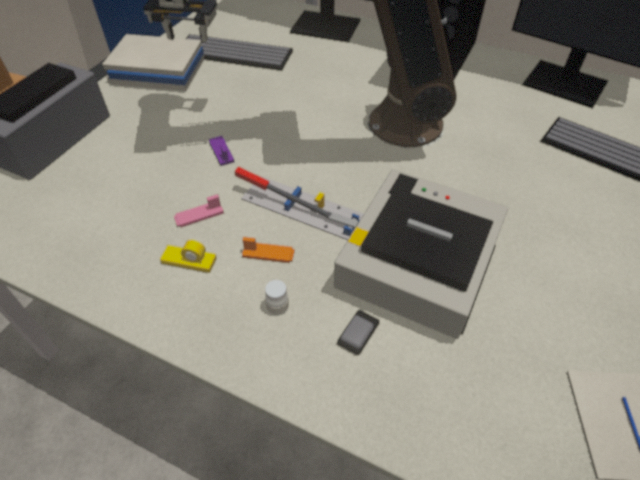

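View pics/wrist0.png

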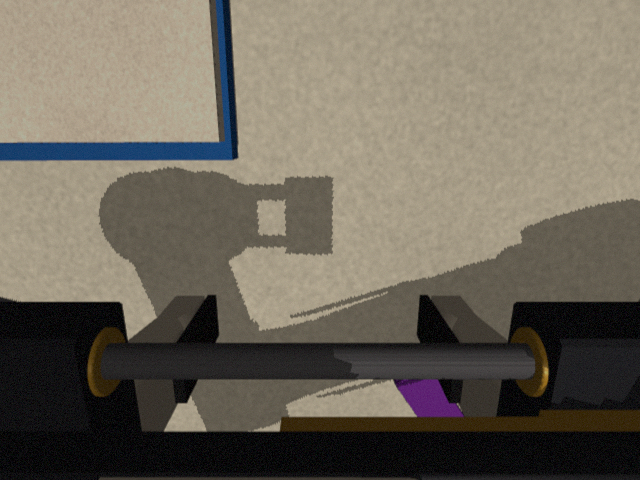

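The scene shows the bar's red grip near (198,231) and the fulcrum near (316,205). The keeper is at (274,205), the orange shim at (280,284) with its tab at the left end, and the bay's yellow mark near (352,222). The purple and pink shims are look-alikes. Next I'll refine the frame pose from the depth data.

```bash
python3 - <<'E'
from h import *
for n in ['scene','side']:
    p=np.load(f'pics/{n}0.npy',allow_pickle=True).item()
    print(n,'f',p['intrinsics'][0,0]); C=cloud(p); I=p['img'].astype(int); r,g,b=I[...,0],I[...,1],I[...,2]
    # bench level
    X=C[...,0];Y=C[...,1];Z=C[...,2]
    m=(X>.55)&(X<.9)&(Y>-.3)&(Y<.0)&(abs(Z)<.01); A=np.c_[X[m],Y[m],np.ones(m.sum())]; print('bench',np.linalg.lstsq(A,Z[m],rcond=None)[0], np.median(Z[m]))
    # counter top, front face
    m=(Z>.135)&(Z<.165)&(X>.3)&(X<.75)&(Y>0)&(Y<.5); print('top z',np.median(Z[m]))
    rect=cv2.minAreaRect(np.c_[X[m],Y[m]].astype(np.float32)*1000); print('rect',rect)
    m=(Z>.04)&(Z<.13)&(X>.35)&(X<.68)&(Y>.03)&(Y<.12)
    P=np.c_[X[m],Y[m],Z[m]]
    for _ in range(4):
        A=np.c_[P[:,0],P[:,2],np.ones(len(P))]; s=np.linalg.lstsq(A,P[:,1],rcond=None)[0]; res=A@s-P[:,1]; P=P[abs(res)<max(.004,np.std(res)*1.5)]
    print('front y = ax+bz+c',s,len(P),res.std(),P[:,0].min(),P[:,0].max())
    # orange, red
    hsv=cv2.cvtColor(p['img'],cv2.COLOR_RGB2HSV); H,S,V=hsv[...,0],hsv[...,1],hsv[...,2]
    def stats(nm,m):
        Q=C[m]; print(nm,len(Q),np.median(Q,0).round(4),Q.min(0).round(3),Q.max(0).round(3)); return Q
    box=(X>.45)&(X<.53)&(Y>-.36)&(Y<-.18)
    Q=stats('red',box&((H<6)|(H>174))&(S>150)&(Z>.02))
    c=Q[:,:2].mean(0);u,s_,v=np.linalg.svd(Q[:,:2]-c);print('reddir',v[0],c)
    box=(X>.58)&(X<.75)&(Y>-.25)&(Y<-.03)
    o=box&(H>5)&(H<20)&(S>130)
    Q=stats('orange',o)
    pl=Q[(Q[:,2]>.008)&(Q[:,2]<.02)]; print('plate rect',cv2.minAreaRect((pl[:,:2]*1000).astype(np.float32)))
    tb=Q[Q[:,2]>.046]; print('tab rect',cv2.minAreaRect((tb[:,:2]*1000).astype(np.float32)),tb.mean(0),len(tb))
    img=cv2.cvtColor(p['img'],cv2.COLOR_RGB2BGR)
    u0,v0=(170,170) if n=='scene' else (200,140)
    cv2.imwrite(f'pics/{n}_z.png',cv2.resize(img[v0:v0+150,u0:u0+200],None,fx=4,fy=4,interpolation=cv2.INTER_CUBIC))
p=np.load('pics/wrist0.npy',allow_pickle=True).item(); print(p['R'],p['intrinsics'])
E
```

```text
scene f 483.1212991351109
bench [ 0.00089057  0.00089924 -0.00187003] -0.0014451240759851592
top z 0.14838674823743844
rect ((542.4696044921875, 227.88368225097656), (241.6042938232422, 204.01190185546875), 88.80461883544922)
front y = ax+bz+c [-0.0136403   0.27677744  0.05793399] 1904 0.007130628680241879 0.3512860691900785 0.6799788913420785
red 344 [ 0.4858 -0.2715  0.0655] [ 0.473 -0.32   0.045] [ 0.497 -0.222  0.077]
reddir [-0.01025536 -0.99994741] [ 0.48555658 -0.27193856]
orange 935 [ 0.6575 -0.1279  0.0124] [ 0.609 -0.192 -0.005] [ 0.695 -0.063  0.054]
plate rect ((653.8016357421875, -127.42313385009766), (46.123680114746094, 125.88813781738281), 18.237951278686523)
tab rect ((668.7032470703125, -170.21939086914062), (15.03113079071045, 31.650407791137695), 17.121484756469727) [ 0.66779654 -0.17081388  0.04988226] 69
side f 503.7575745620552
bench [-0.00024902  0.00027256  0.00145289] 0.0011762331137808568
top z 0.151241991604865
rect ((539.8927001953125, 227.52694702148438), (239.92974853515625, 205.45986938476562), 88.89584350585938)
front y = ax+bz+c [-0.01302217  2.47760758 -0.20831976] 979 0.006950340831496301 0.35059021905998394 0.6794613505768163
red 234 [ 0.4885 -0.2677  0.0665] [ 0.475 -0.316  0.052] [ 0.496 -0.223  0.078]
reddir [0.00846689 0.99996416] [ 0.48724085 -0.2685669 ]
orange 792 [ 0.6597 -0.1308  0.0152] [ 0.617 -0.186  0.005] [ 0.69  -0.064  0.057]
plate rect ((653.21337890625, -127.86190795898438), (45.825653076171875, 125.28655242919922), 16.968624114990234)
tab rect ((666.6993408203125, -169.94540405273438), (13.21015453338623, 27.98761558532715), 17.02968978881836) [ 0.66786861 -0.16943164  0.05139442] 54
[[-0.29337009  0.95599824  0.00116046]
 [ 0.91534594  0.28054436  0.28885408]
 [ 0.27581843  0.08580338 -0.95737243]] [[396.81578699   0.         317.43210953]
 [  0.         396.81578699 248.06534631]
 [  0.           0.           1.        ]]
```

```bash
ls -la pics
```

```text
total 8584
drwxr-xr-x 2 agent agent    4096 Dec  7 08:56 .
drwxr-xr-x 3 agent agent    4096 Dec  7 08:54 ..
-rw-r--r-- 1 agent agent 2151183 Dec  7 08:54 scene0.npy
-rw-r--r-- 1 agent agent  467791 Dec  7 08:54 scene0.png
-rw-r--r-- 1 agent agent  475254 Dec  7 08:56 scene_z.png
-rw-r--r-- 1 agent agent 2151183 Dec  7 08:54 side0.npy
-rw-r--r-- 1 agent agent  439201 Dec  7 08:54 side0.png
-rw-r--r-- 1 agent agent  414113 Dec  7 08:56 side_z.png
-rw-r--r-- 1 agent agent 2151183 Dec  7 08:54 wrist0.npy
-rw-r--r-- 1 agent agent  505563 Dec  7 08:54 wrist0.png
```

View pics/scene_z.png

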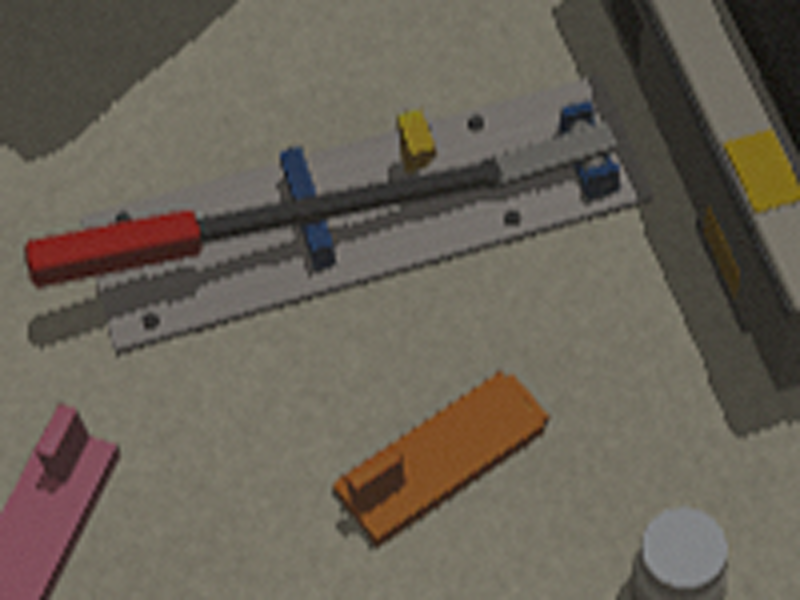

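View pics/side_z.png

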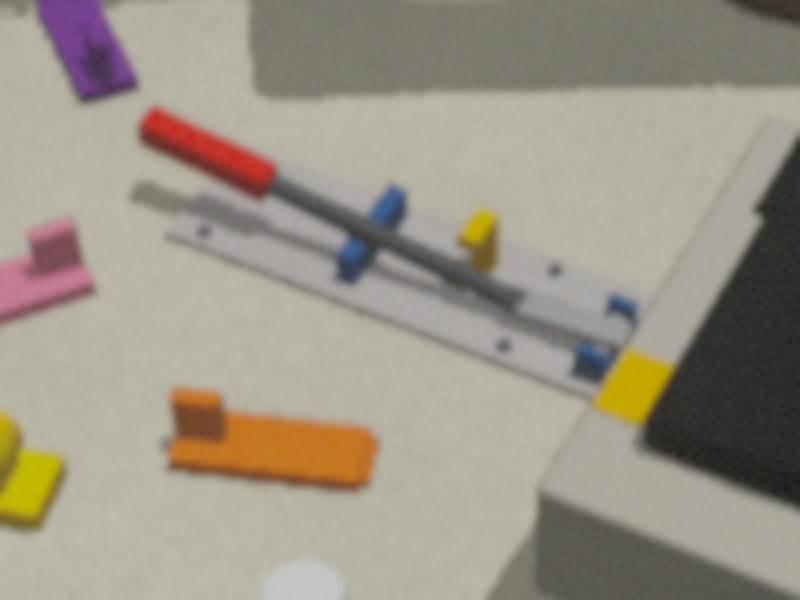

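```bash
cat >> h.py <<'E'
def Rt(rpy): return R.from_euler('xyz',rpy,degrees=True)
def to(pos,rpy,obs=None):
    o=obs or st(); R0=Rt(o['orientation'])
    d=R0.inv().apply(np.array(pos)-o['tool_pos']); rv=(R0.inv()*Rt(rpy)).as_rotvec(degrees=True)
    return np.round(d,4), np.round(rv,2)
E
python3 - <<'E'
from h import *
print(to([.489,-.03,.23],[180,0,-91]))
E
```

```text
(array([-0.4587,  0.5028, -0.0035]), array([  0.  ,  -0.  , -71.94]))
```

Request:
jog_arm(
  targets="-0.4587 0.5028 -0.0035 0 0 -71.94 1;-0.4587 0.5028 -0.0035 0 0 -71.94 1;-0.4587 0.5028 -0.0035 0 0 -71.94 1;-0.4587 0.5028 -0.0035 0 0 -71.94 1;-0.4587 0.5028 -0.0035 0 0 -71.94 1;-0.4587 0.5028 -0.0035 0 0 -71.94 1;-0.4587 0.5028 -0.0035 0 0 -71.94 1;-0.4587 0.5028 -0.0035 0 0 -71.94 1",
)

```text
clock: 2.5
tool_pos: [0.4124, -0.1914, 0.2297]
orientation: [-179.9, -0.0, -90.9]
force: [0.8, -0.9, -0.6]
opening: 0.0876
```

```bash
python3 - <<'E'
from h import *
o=st();print(o['tool_pos'],o['orientation'],o['joint_pos'],o['force'])
print(to([.489,-.03,.23],[180,0,-91]))
p=snapshot('wrist');save(p,'w1');np.save('pics/w1.npy',p,allow_pickle=True)
E
```

```text
[ 0.41242154 -0.1913905   0.22968761] [-1.79918963e+02 -8.12185382e-03 -9.08809497e+01] [ 6.55770922e-02 -9.55877916e-01 -2.55058620e+01  1.04062583e-02
 -6.53691244e+01 -9.50851362e-01] [ 0.75021175 -0.89949006 -0.57490365]
(array([-0.1625, -0.0741, -0.0002]), array([-0.08, -0.01,  0.12]))
```

View pics/w1.png

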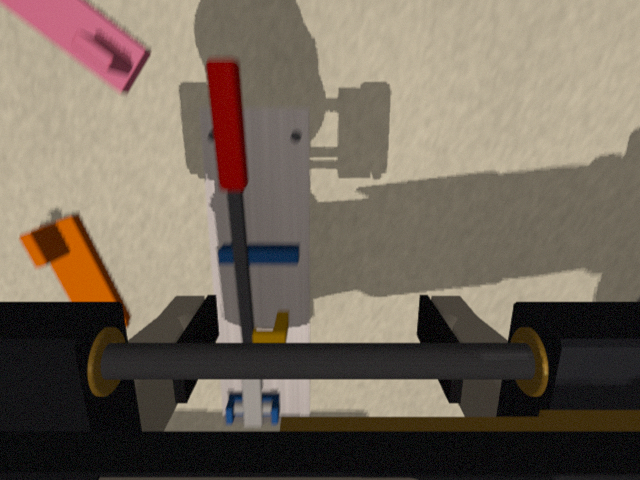

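```bash
python3 - <<'E'
from h import *
for n in ['scene0','side0','w1']:
    p=np.load(f'pics/{n}.npy',allow_pickle=True).item()
    C=cloud(p);X,Y,Z=C[...,0],C[...,1],C[...,2]
    hsv=cv2.cvtColor(p['img'],cv2.COLOR_RGB2HSV); H,S,V=[hsv[...,i].astype(int) for i in range(3)]
    print(n,np.round(-p['R'].T@p['t'],3))
    blue=(H>100)&(H<125)&(S>120)
    for nm,box in [('rest',(X>.4)&(X<.56)&(Y>-.22)&(Y<-.1)&(Z>.024)),('fulc',(X>.4)&(X<.56)&(Y>-.05)&(Y<.07)&(Z>.02))]:
        Q=C[blue&box]
        if len(Q)<5: print(nm,len(Q));continue
        print(nm,len(Q),'mean',Q.mean(0).round(4),'min',np.percentile(Q,2,axis=0).round(4),'max',np.percentile(Q,98,axis=0).round(4)); print(cv2.minAreaRect((Q[:,:2]*1000).astype(np.float32)))
    yel=(H>18)&(H<32)&(S>150)&(X>.4)&(X<.56)&(Y>-.15)&(Y<-.03); Q=C[yel]; Q=Q[Q[:,2]>.035]
    if len(Q): print('keeper',len(Q),Q.mean(0).round(4),np.percentile(Q,3,axis=0).round(4),np.percentile(Q,97,axis=0).round(4))
    red=((H<6)|(H>174))&(S>150)&(X>.45)&(X<.53)&(Y>-.36)&(Y<-.18)&(Z>.055); Q=C[red]
    print('red',len(Q),Q.mean(0).round(4),np.percentile(Q,2,axis=0).round(4),np.percentile(Q,98,axis=0).round(4),cv2.minAreaRect((Q[:,:2]*1000).astype(np.float32)))
    # ridge slope of red top
    A=np.c_[Q[:,1],np.ones(len(Q))]; print('slope',np.linalg.lstsq(A,Q[:,2],rcond=None)[0])
    sh=(V<110)&(S<90)&(X>.45)&(X<.52)&(Y>-.2)&(Y<-.05)&(Z>.03)&(Z<.06); Q=C[sh]
    if len(Q)>20:
        A=np.c_[Q[:,1],np.ones(len(Q))];print('shaft x(y),z(y)',np.linalg.lstsq(A,Q[:,[0,2]],rcond=None)[0].T,len(Q))
    pl=(Z>.002)&(Z<.011)&(X>.4)&(X<.56)&(Y>-.31)&(Y<.05)&(S<40); Q=C[pl]
    print('plate',len(Q),cv2.minAreaRect((Q[:,:2]*1000).astype(np.float32)))
E
```

```text
scene0 [ 1.125 -0.239  1.027]
rest 76 mean [ 0.4666 -0.155   0.0301] min [ 0.4346 -0.1607  0.0261] max [ 0.5057 -0.1492  0.0342]
((470.37078857421875, -155.03941345214844), (12.16991901397705, 73.4766616821289), 89.6634521484375)
fulc 25 mean [0.4888 0.0241 0.0294] min [0.4617 0.0168 0.0235] max [0.5147 0.0331 0.033 ]
((487.8554992675781, 24.378665924072266), (17.080087661743164, 53.37062454223633), 86.61627960205078)
keeper 65 [ 0.4618 -0.0803  0.0515] [ 0.4475 -0.0877  0.0484] [ 0.4768 -0.073   0.0549]
red 325 [ 0.4851 -0.2724  0.0659] [ 0.4738 -0.3178  0.0576] [ 0.4947 -0.225   0.0742] ((484.4406433105469, -271.29815673828125), (97.9399185180664, 22.797344207763672), 89.89787292480469)
slope [-0.13522414  0.02902768]
shaft x(y),z(y) [[ 0.00821942  0.4884444 ]
 [-0.11572376  0.02309351]] 322
plate 2789 ((479.98065185546875, -129.84228515625), (359.546142578125, 158.9265899658203), 89.80915069580078)
side0 [1.298 0.333 0.993]
rest 39 mean [ 0.4708 -0.1533  0.0326] min [ 0.4416 -0.1585  0.0282] max [ 0.5056 -0.1485  0.0356]
((474.2680358886719, -153.6485137939453), (9.892053604125977
[... 948 characters left out ...]
2353516)
fulc 270 mean [0.4868 0.0203 0.0314] min [0.4596 0.0129 0.0211] max [0.5139 0.0323 0.0348]
((486.4945983886719, 20.735427856445312), (25.73687744140625, 55.57152557373047), 88.0928955078125)
keeper 499 [ 0.4578 -0.0839  0.0527] [ 0.4452 -0.0889  0.0373] [ 0.4744 -0.0767  0.0567]
red 4044 [ 0.4795 -0.2687  0.0872] [ 0.4586 -0.3154  0.0597] [ 0.492  -0.2079  0.3201] ((477.5367126464844, -249.7369384765625), (40.139488220214844, 137.54473876953125), 11.781342506408691)
slope [0.90864616 0.33134963]
shaft x(y),z(y) [[ 0.01770619  0.48575011]
 [-0.13892738  0.02379801]] 1809
plate 18105 ((475.3547668457031, -127.51026916503906), (364.1851501464844, 141.10348510742188), 86.30846405029297)
```

```bash
cat >> h.py <<'E'
FP=dict(x=.487,y=.0225,yaw=89.0)
def F(P,fp=None):
    f=fp or FP; a=np.radians(f['yaw']); P=np.atleast_2d(np.array(P,float))/1000
    c,s=np.cos(a),np.sin(a)
    return np.c_[f['x']+c*P[:,0]-s*P[:,1], f['y']+s*P[:,0]+c*P[:,1], P[:,2]]
def loop(x0,x1,y0,y1,z): return [[x0,y0,z],[x1,y0,z],[x1,y1,z],[x0,y1,z],[x0,y0,z]]
LINES=[loop(-315,30,-38,62,6),loop(-187,-173,-24,52,32),loop(-113,-97,9,40,52),[[0,-21,22],[0,21,22]],[[-20,-21,32],[20,-21,32]],[[-20,21,32],[20,21,32]],[[45,-150,9],[45,-70,9]],loop(45,345,-170,170,150)]
def overlay(p,name,crop,k=4,fp=None):
    u0,v0,w,h=crop; im=cv2.resize(cv2.cvtColor(p['img'],cv2.COLOR_RGB2BGR)[v0:v0+h,u0:u0+w],None,fx=k,fy=k,interpolation=cv2.INTER_CUBIC)
    im=np.clip(im.astype(float)*1.4,0,255).astype(np.uint8)
    for L in LINES:
        q=[((proj(p,X)-[u0,v0]+.5)*k).astype(int) for X in F(L,fp)]
        cv2.polylines(im,[np.array(q).reshape(-1,1,2)],False,(0,255,0),1,cv2.LINE_AA)
    cv2.imwrite(f'pics/{name}.png',im)
E
python3 - <<'E'
from h import *
L=lambda n:np.load(f'pics/{n}.npy',allow_pickle=True).item()
overlay(L('scene0'),'ov_s1',(190,170,200,120))
overlay(L('side0'),'ov_d1',(230,160,200,150))
overlay(L('w1'),'ov_w1',(170,50,180,390),k=2)
E
```

```text
(no output)
```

View pics/ov_s1.png

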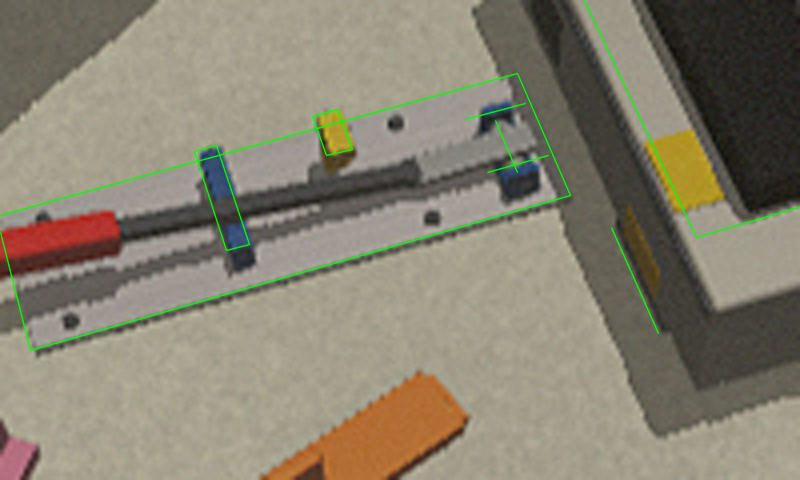

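View pics/ov_d1.png

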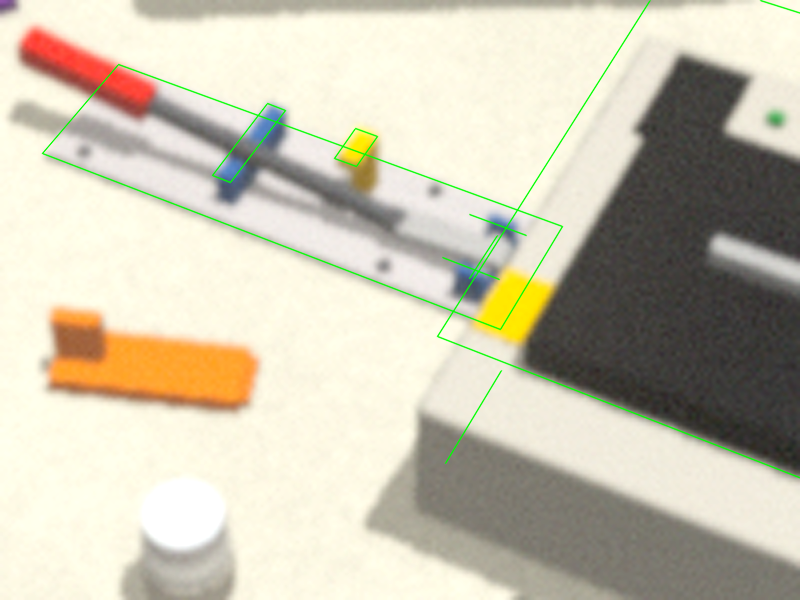

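View pics/ov_w1.png

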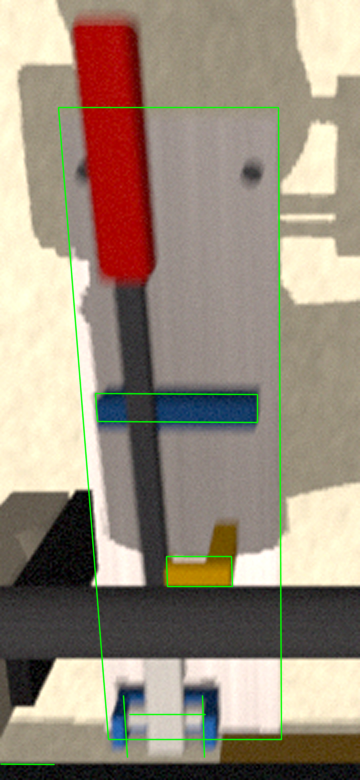

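The frame overlay matches closely in the scene and wrist views; the side view is about 1 px off. The frame is therefore at (0.487, 0.0225) with yaw 89°. I'll go and grasp the bar.

```bash
cat >> h.py <<'E'
GD=0.0188
# bar pose by grip centre in frame (mm) + shaft slope s (rad) + yaw offset psi (rad, bar yaw rel frame)
def tcp_for_grip(gx,gy,gz,s,yaw=None,psi=0.):
    g=F([[gx,gy,gz]])[0]; yw=(FP['yaw'] + np.degrees(psi)) if yaw is None else yaw
    rpy=[180,-np.degrees(s),yw-180]
    return g+Rt(rpy).apply([0,0,GD]), rpy
def inframe(P):
    P=np.array(P); a=np.radians(FP['yaw']); d=P[:2]-[FP['x'],FP['y']]
    return np.array([np.cos(a)*d[0]+np.sin(a)*d[1], -np.sin(a)*d[0]+np.cos(a)*d[1], P[2]])*1000
def gripstate():
    o=st(); Rr=Rt(o['orientation']); g=o['tool_pos']-Rr.apply([0,0,GD]); tx=Rr.apply([1,0,0])
    print('grip in frame',inframe(g).round(1),'slope',round(np.arcsin(tx[2]),4),'psi',round((np.degrees(np.arctan2(tx[1],tx[0]))+180-FP['yaw']+180)%360-180,2),'F',o['force'].round(1),'M',o['moment'].round(2),'open',round(o['opening'],4),'t',round(o['clock'],2))
E
python3 - <<'E'
from h import *
print(inframe([.486,-.2705,.0535]))
g=inframe([.486,-.2705,.0535])
p,r=tcp_for_grip(*g,.13,yaw=89.3); print(p,r)
print(to(p+[0,0,.085],r),to(p,r))
E
```

```text
[-292.97282709   -4.11370739   53.5       ]
[ 0.48597023 -0.27293694  0.03485864] [180, np.float64(-7.448451336700702), -90.7]
(array([ 0.0855, -0.0714,  0.1102]), array([-0.18,  7.5 , -0.09])) (array([ 0.0855, -0.0712,  0.1952]), array([-0.18,  7.5 , -0.09]))
```

Request:
jog_arm(
  targets="0.0855 -0.0714 0.08 0 7.5 0 1;0.0855 -0.0714 0.11 0 7.5 0 1;0.0855 -0.0714 0.11 0 7.5 0 1;0.0855 -0.0714 0.11 0 7.5 0 1;0.0855 -0.0713 0.15 0 7.5 0 1;0.0855 -0.0712 0.19 0 7.5 0 1;0.0855 -0.0712 0.1952 0 7.5 0 1;0.0855 -0.0712 0.1952 0 7.5 0 1",
)

```text
clock: 3.55
tool_pos: [0.4867, -0.2729, 0.0363]
orientation: [-179.7, -7.5, -90.8]
force: [1.1, -0.4, 1.1]
opening: 0.0877
```

```bash
python3 - <<'E'
from h import *
gripstate()
p=snapshot('scene');save(p,'s2')
im=cv2.imread('pics/s2.png');cv2.imwrite('pics/s2z.png',cv2.resize(im[150:300,130:330],None,fx=4,fy=4))
E
```

```text
grip in frame [-293.    -4.8   55. ] slope 0.1305 psi 0.22 F [ 1.1 -0.4  1.1] M [0.47 0.07 0.04] open 0.0877 t 3.55
```

View pics/s2z.png

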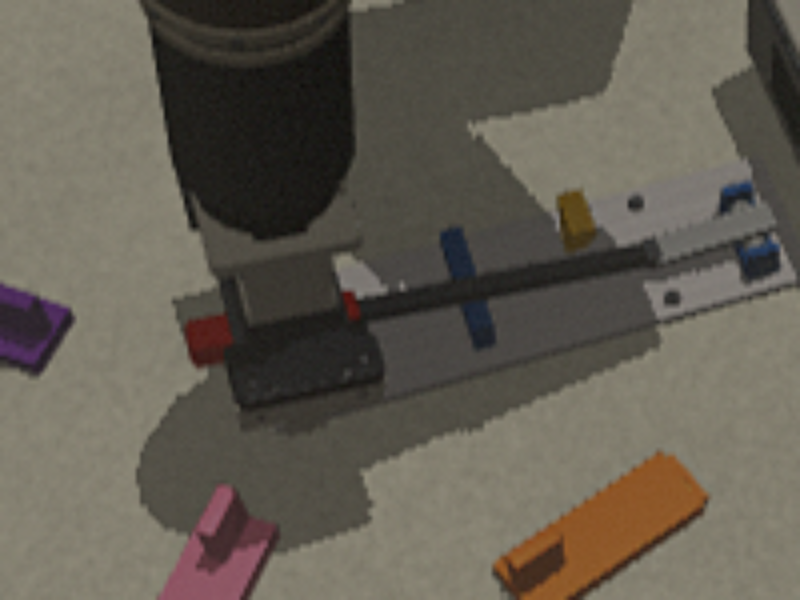

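The gripper straddles the red grip. Closing now.

Request:
jog_arm(
  targets="0 0 0 0 0 0 -1;0 0 0 0 0 0 -1;0 0 0 0 0 0 -1;0 0 0 0 0 0 -1;0 0 0 0 0 0 -1;0 0 0 0 0 0 -1;0 0 0 0 0 0 -1;0 0 0 0 0 0 -1",
)

```text
clock: 4.6
tool_pos: [0.4867, -0.273, 0.0366]
orientation: [-179.7, -7.5, -90.8]
force: [-0.9, 0.7, 0.1]
opening: 0.0218
```

```bash
python3 - <<'E'
from h import *
gripstate()
# bar rotate about ridge contact, then slide. bar geometry
def grip_from_tip(tx,tz,p): # p blade tip-down slope; blade x dir=(cos p,-sin p), z dir=(sin p,cos p)
    return np.array([tx-310.3*np.cos(p)+46.7*np.sin(p), tz+310.3*np.sin(p)+46.7*np.cos(p)])
def tipz(tx,p,lift=0): # blade bottom touching ridge top at (0,22)
    # center line: passes point (0,22)+ (3.5+lift)*(sin p,cos p)
    c=np.array([0,22])+(3.5+lift)*np.array([np.sin(p),np.cos(p)]); return c[1]-(tx-c[0])*np.tan(p)
for tx,p in [(20,-.07),(20,.27),(40,.27),(65,.27),(66,.2),(66,.1),(66,0),(66,-.043),(66,-.08)]:
    z=tipz(tx,p,1 if p>.25 else 0); print(tx,p,'tipz',round(z,1),'grip',grip_from_tip(tx,z,p).round(1),'s',p+.2)
E
```

```text
grip in frame [-293.    -4.8   55.2] slope 0.1305 psi 0.21 F [-0.9  0.7  0.1] M [0.47 0.53 0.01] open 0.0218 t 4.6
20 -0.07 tipz 26.9 grip [-292.8   51.8] s 0.13
20 0.27 tipz 21.1 grip [-266.6  148.9] s 0.47000000000000003
40 0.27 tipz 15.6 grip [-246.6  143.4] s 0.47000000000000003
65 0.27 tipz 8.7 grip [-221.6  136.5] s 0.47000000000000003
66 0.2 tipz 12.2 grip [-228.8  119.6] s 0.4
66 0.1 tipz 18.9 grip [-238.1   96.3] s 0.30000000000000004
66 0 tipz 25.5 grip [-244.3   72.2] s 0.2
66 -0.043 tipz 28.3 grip [-246.    61.7] s 0.15700000000000003
66 -0.08 tipz 30.8 grip [-247.    52.6] s 0.12000000000000001
```

```bash
cat >> h.py <<'E'
def grip_from_tip(tx,tz,p): return np.array([tx-310.3*np.cos(p)+46.7*np.sin(p), tz+310.3*np.sin(p)+46.7*np.cos(p)])
def tipz(tx,p,lift=0):
    c=np.array([0,22])+(3.5+lift)*np.array([np.sin(p),np.cos(p)]); return c[1]-(tx-c[0])*np.tan(p)
DS=-.0105   # tool slope = bar shaft slope + DS
OFF=[0,0]   # (reserved) grip centre offset
def barpose(tx,p,lift,gy=0.,psi=0.):
    """psi rad: swing about fulcrum (+ = grip to +y => bar yaw negative)"""
    gx,gz=grip_from_tip(tx,tipz(tx,p,lift),p)
    c,s=np.cos(psi),np.sin(psi)
    X,Y=gx*c, -gx*s+gy
    return tcp_for_grip(X,Y,gz,p+.2+DS,psi=-psi)
def rows(L,g=-1):
    o=st()
    for a in L:
        p,r=barpose(*a); d,v=to(p,r,o); print(*d,*v,g,';')
E
python3 - <<'E'
from h import *
rows([(20,.0,1,-4,0),(20,.07,1,-3,0),(20,.14,1.5,-2,0),(20,.21,1.5,-2,0),(20,.28,1.5,-1,0),(20,.28,1.5,-1,0)])
E
```

```text
0.0008 0.0008 -0.0182 -0.31 3.38 0.2 -1 ;
0.0007 0.0017 -0.0389 -0.32 7.39 0.19 -1 ;
-0.0008 0.0026 -0.06 -0.32 11.4 0.18 -1 ;
-0.0039 0.0024 -0.0805 -0.33 15.41 0.17 -1 ;
-0.0086 0.0033 -0.1007 -0.34 19.42 0.16 -1 ;
-0.0086 0.0033 -0.1007 -0.34 19.42 0.16 -1 ;
```

Request:
jog_arm(
  targets="0.0008 0.0008 -0.0182 -0.3 3.4 0.2 -1;0.0007 0.0017 -0.0389 -0.3 7.4 0.2 -1;-0.0008 0.0026 -0.06 -0.3 11.4 0.2 -1;-0.0039 0.0024 -0.0805 -0.3 15.4 0.2 -1;-0.0086 0.0033 -0.1007 -0.3 19.4 0.2 -1;-0.0086 0.0033 -0.1007 -0.3 19.4 0.2 -1;-0.0086 0.0033 -0.1007 -0.3 19.4 0.2 -1;-0.0086 0.0033 -0.1007 -0.3 19.4 0.2 -1",
)

```text
clock: 5.6
tool_pos: [0.483, -0.2516, 0.1347]
orientation: [-180.0, -26.8, -91.1]
force: [0.3, 1.5, -2.8]
opening: 0.0219
```

```bash
python3 - <<'E'
from h import *
gripstate()
for n in ['scene','side']:
    p=snapshot(n);save(p,n+'3');np.save(f'pics/{n}3.npy',p,allow_pickle=True)
    C=cloud(p);X,Y,Z=C[...,0],C[...,1],C[...,2]
    hsv=cv2.cvtColor(p['img'],cv2.COLOR_RGB2HSV); H,S,V=[hsv[...,i].astype(int) for i in range(3)]
    red=((H<6)|(H>174))&(S>120)&(X>.42)&(X<.55)&(Y>-.36)&(Y<-.12)&(Z>.03)
    Q=C[red]; print(len(Q),[inframe(q).round(1) for q in [Q.mean(0),np.percentile(Q,2,axis=0),np.percentile(Q,98,axis=0)]])
    Fq=np.array([inframe(q) for q in C[(X>.44)&(X<.53)&(Y>-.2)&(Y<.06)&(Z>.03)&(Z<.14)]])
    m=(abs(Fq[:,1])<16)&(Fq[:,0]<-65)&(Fq[:,0]>-160)&(Fq[:,2]>36+ (-Fq[:,0]-65)*.3); Fq=Fq[m]
    print(len(Fq),np.polyfit(Fq[:,0],Fq[:,2],1),np.polyfit(Fq[:,0],Fq[:,1],1))
    im=cv2.imread(f'pics/{n}3.png');u,v=(190,130) if n=='scene' else (230,120); cv2.imwrite(f'pics/{n}3z.png',cv2.resize(im[v:v+150,u:u+200],None,fx=4,fy=4,interpolation=cv2.INTER_CUBIC))
E
```

```text
grip in frame [-265.6   -0.8  151.5] slope 0.4681 psi -0.09 F [ 0.3  1.5 -2.8] M [ 2.23  0.02 -0.  ] open 0.0219 t 5.6
224 [array([-293.1,   -8.2,  173.5]), array([-312.7,    5.1,  155.1]), array([-274.2,  -16.1,  185. ])]
273 [-0.51354279 16.17566638] [0.03322222 1.3552305 ]
47 [array([-227. ,   -8.3,  144.7]), array([-240.7,    3.5,  131. ]), array([-217.2,  -38.8,  192.9])]
259 [-0.52199356 17.59554895] [0.02189962 2.79564181]
```

View pics/scene3z.png

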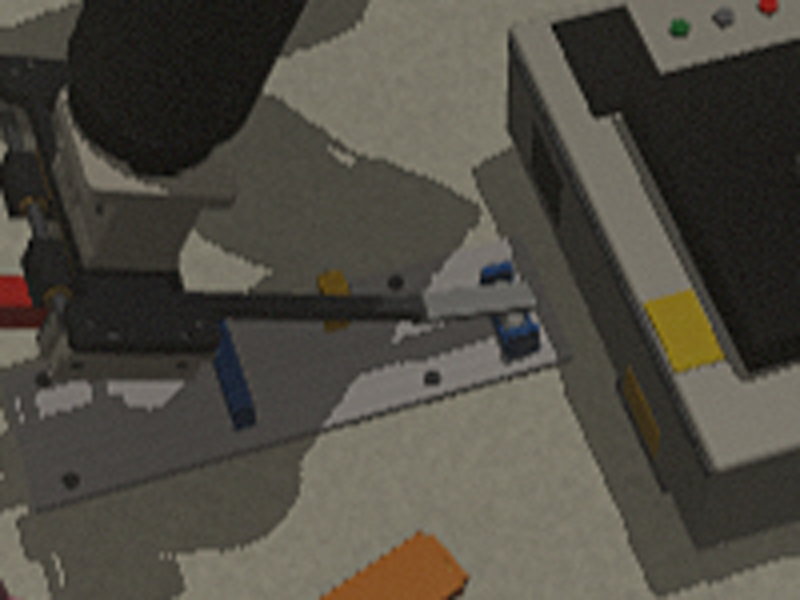

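View pics/side3z.png

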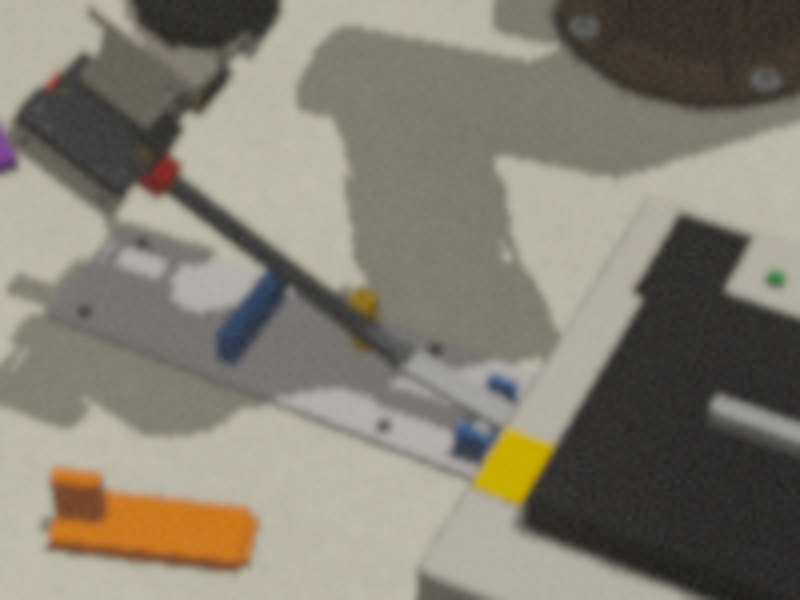

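```bash
python3 - <<'E'
from h import *
rows([(t,.28,1.2,-1,0) for t in (28,36,44,52,60,66)])
E
```

```text
-0.0084 -0.0001 -0.0019 0.02 0.06 -0.08 -1 ;
-0.0166 -0.0001 -0.0034 0.02 0.06 -0.08 -1 ;
-0.0248 -0.0001 -0.005 0.02 0.06 -0.08 -1 ;
-0.0329 -0.0001 -0.0066 0.02 0.06 -0.08 -1 ;
-0.0411 -0.0001 -0.0081 0.02 0.06 -0.08 -1 ;
-0.0472 -0.0001 -0.0093 0.02 0.06 -0.08 -1 ;
```

Request:
jog_arm(
  targets="-0.0084 0 -0.0019 0 0 0 -1;-0.0166 0 -0.0034 0 0 0 -1;-0.0248 0 -0.005 0 0 0 -1;-0.0329 0 -0.0066 0 0 0 -1;-0.0411 0 -0.0081 0 0 0 -1;-0.0472 0 -0.0093 0 0 0 -1;-0.0472 0 -0.0093 0 0 0 -1;-0.0472 0 -0.0093 0 0 0 -1",
)

```text
clock: 6.7
tool_pos: [0.484, -0.2052, 0.1218]
orientation: [-180.0, -26.8, -91.1]
force: [-0.6, 0.8, -2.4]
opening: 0.0215
```

```bash
python3 - <<'E'
from h import *
gripstate()
# expected grip
print(grip_from_tip(66,tipz(66,.28,1.2),.28))
L=[(66,.21,.5,-1,0),(66,.14,0,-1,0),(66,.09,0,-1,0),(66,.05,0,-1,0),(66,.02,0,-1,0),(66,.0,0,-1,0),(66,-.02,0,-1,0)]
rows(L)
E
```

```text
grip in frame [-219.2   -1.   138.5] slope 0.4683 psi -0.08 F [-0.6  0.8 -2.4] M [2.23 0.06 0.04] open 0.0215 t 6.7
[-219.30969372  138.54631791]
-0.001 -0.0 0.0182 0.01 -3.94 -0.07 -1 ;
-0.0035 -0.0 0.0361 0.0 -7.95 -0.07 -1 ;
-0.0061 -0.0 0.0483 0.0 -10.82 -0.07 -1 ;
-0.0088 -0.0 0.0579 0.0 -13.11 -0.07 -1 ;
-0.0111 -0.0 0.0651 0.0 -14.83 -0.07 -1 ;
-0.0127 -0.0 0.0698 -0.0 -15.98 -0.07 -1 ;
-0.0145 -0.0 0.0744 -0.0 -17.12 -0.07 -1 ;
```

Request:
jog_arm(
  targets="-0.001 0 0.0182 0 -3.9 0 -1;-0.0035 0 0.0361 0 -7.9 0 -1;-0.0061 0 0.0483 0 -10.8 0 -1;-0.0088 0 0.0579 0 -13.1 0 -1;-0.0111 0 0.0651 0 -14.8 0 -1;-0.0127 0 0.0698 0 -16 0 -1;-0.0145 0 0.0744 0 -17.1 0 -1;-0.0145 0 0.0744 0 -17.1 0 -1",
)

```text
clock: 7.7
tool_pos: [0.4851, -0.225, 0.0492]
orientation: [-179.8, -9.7, -91.1]
force: [-1.3, 14.4, 4.0]
opening: 0.0216
```

```bash
python3 - <<'E'
from h import *
gripstate(); print(grip_from_tip(66,tipz(66,-.02,0),-.02))
p=snapshot('scene');save(p,'s4')
im=cv2.imread('pics/s4.png');cv2.imwrite('pics/s4z.png',cv2.resize(im[130:280,190:390],None,fx=4,fy=4,interpolation=cv2.INTER_CUBIC))
C=cloud(p);X,Y,Z=C[...,0],C[...,1],C[...,2]
C0=cloud(np.load('pics/scene0.npy',allow_pickle=True).item())
for C_ in (C0,C):
    m=(C_[...,2]>.13)&(C_[...,2]<.19)&(C_[...,0]>.55)&(C_[...,0]<.68)&(C_[...,1]>.08)&(C_[...,1]<.36)
    Q=C_[m]; print(np.polyfit(Q[:,1],Q[:,2],1))
E
```

```text
grip in frame [-244.4   -2.4   67.7] slope 0.1685 psi -0.07 F [-1.3 14.4  4. ] M [5.29 0.44 0.14] open 0.0216 t 7.7
[-245.1718798    67.30595018]
[0.0064858  0.14585801]
[-0.00726295  0.15250001]
```

View pics/s4z.png

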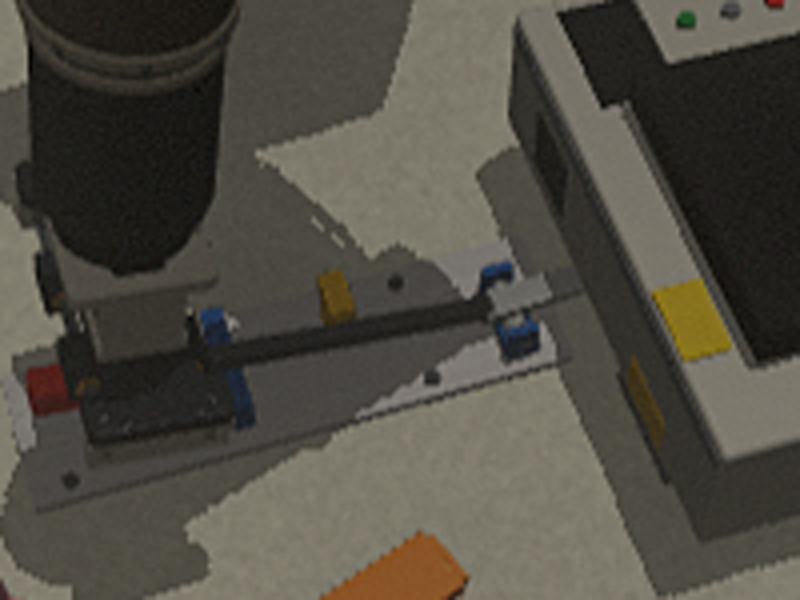

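```bash
cat >> h.py <<'E'
def frm(C): 
    a=np.radians(FP['yaw']); d=C-np.array([FP['x'],FP['y'],0])
    return np.stack([np.cos(a)*d[...,0]+np.sin(a)*d[...,1],-np.sin(a)*d[...,0]+np.cos(a)*d[...,1],d[...,2]],-1)*1000
def tiltfit(p):
    Q=frm(cloud(p)).reshape(-1,3); Q=Q[(Q[:,0]>70)&(Q[:,0]<320)&(Q[:,1]<-20)&(Q[:,1]>-250)&(Q[:,2]>125)&(Q[:,2]<185)]
    A=np.c_[Q[:,:2],np.ones(len(Q))]; b=Q[:,2]
    for _ in range(8):
        s=np.linalg.lstsq(A,b,rcond=None)[0]; r=b-A@s; k=abs(r)<max(1.5,2*np.median(abs(r))); A,b=A[k],b[k]
    return s,len(b)
def shaft(p,x0=-160,x1=-40,sl=.2):
    Q=frm(cloud(p)).reshape(-1,3); Q=Q[(Q[:,0]>x0)&(Q[:,0]<x1)&(abs(Q[:,1]-0)<45)&(Q[:,2]>27)&(Q[:,2]<90)]
    return Q
E
python3 - <<'E'
from h import *
for n in ['scene','side']:
    p0=np.load(f'pics/{n}0.npy',allow_pickle=True).item(); p=snapshot(n); np.save(f'pics/{n}4.npy',p,allow_pickle=True); save(p,n+'4')
    print(tiltfit(p0),tiltfit(p))
    Q=shaft(p)
    hist=[(x,len(q),q[:,1].mean().round(1),np.percentile(q[:,2],90).round(1)) for x in range(-160,-40,15) for q in [Q[(Q[:,0]>=x)&(Q[:,0]<x+15)&(abs(Q[:,1])<9)]] if len(q)]
    print(hist)
E
python3 -c "
import cv2;im=cv2.imread('pics/side4.png');cv2.imwrite('pics/side4z.png',cv2.resize(im[130:280,220:420],None,fx=4,fy=4,interpolation=cv2.INTER_CUBIC))"
```

```text
(array([1.86825015e-03, 3.43278991e-03, 1.48328526e+02]), 2755) (array([-2.62013865e-02,  1.47411310e-02,  1.59708329e+02]), 2392)
[(-160, 37, np.float64(-3.8), np.float64(57.3)), (-145, 36, np.float64(-4.0), np.float64(53.6)), (-130, 38, np.float64(-3.7), np.float64(51.4)), (-115, 45, np.float64(-1.9), np.float64(50.7)), (-100, 42, np.float64(-2.4), np.float64(46.1)), (-85, 36, np.float64(-3.1), np.float64(42.2)), (-70, 36, np.float64(-2.5), np.float64(41.3)), (-55, 34, np.float64(-1.9), np.float64(37.0))]
(array([1.70430905e-03, 5.77235012e-03, 1.51363703e+02]), 2994) (array([3.09534459e-02, 2.35524762e-01, 1.67758108e+02]), 4372)
[(-160, 35, np.float64(-2.6), np.float64(59.6)), (-145, 34, np.float64(-1.6), np.float64(58.3)), (-130, 36, np.float64(-2.2), np.float64(54.5)), (-115, 38, np.float64(-1.0), np.float64(53.7)), (-100, 35, np.float64(-1.0), np.float64(51.0)), (-85, 36, np.float64(-0.5), np.float64(46.1)), (-70, 32, np.float64(-0.7), np.float64(43.6)), (-55, 35, np.float64(-0.3), np.float64(41.1))]
```

View pics/side4z.png

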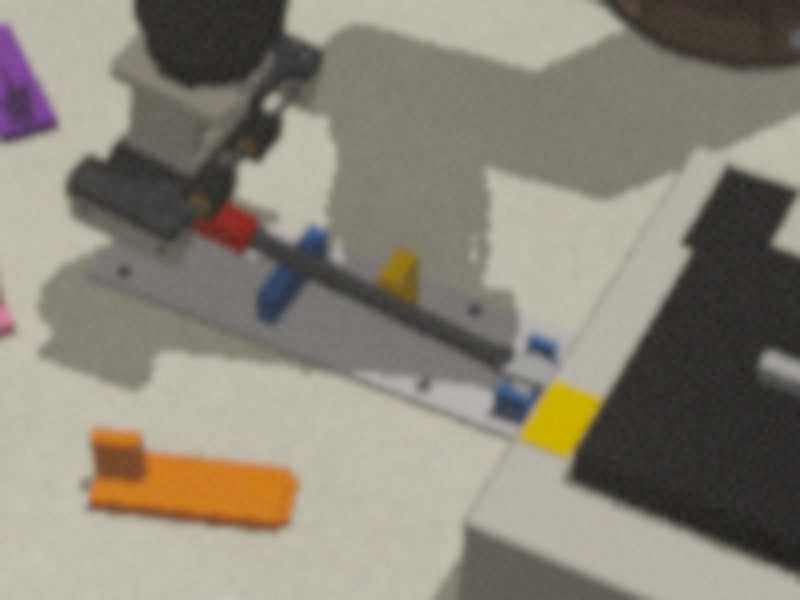

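```bash
python3 - <<'E'
from h import *
rows([(66.5,p,0,-1,0) for p in (-.04,-.06,-.08,-.09,-.1)])
E
```

```text
-0.0002 0.0014 0.0056 -0.17 -1.12 -0.04 -1 ;
-0.0008 0.0014 0.0106 -0.17 -2.26 -0.04 -1 ;
-0.0015 0.0014 0.0155 -0.17 -3.41 -0.03 -1 ;
-0.0019 0.0014 0.0179 -0.17 -3.98 -0.03 -1 ;
-0.0023 0.0014 0.0204 -0.17 -4.55 -0.03 -1 ;
```

Request:
jog_arm(
  targets="-0.0002 0.001 0.0056 0 -1.1 0 -1;-0.0008 0.001 0.0106 0 -2.3 0 -1;-0.0015 0.001 0.0155 0 -3.4 0 -1;-0.0019 0.001 0.0179 0 -4 0 -1;-0.0023 0.001 0.0204 0 -4.6 0 -1;-0.0023 0.001 0.0204 0 -4.6 0 -1;-0.0023 0.001 0.0204 0 -4.6 0 -1;-0.0023 0.001 0.0204 0 -4.6 0 -1",
)

```text
clock: 8.85
tool_pos: [0.4853, -0.2262, 0.03]
orientation: [-179.7, -5.1, -91.0]
force: [-0.6, 4.7, 6.7]
opening: 0.0221
```

```bash
python3 - <<'E'
from h import *
gripstate(); print(grip_from_tip(66,tipz(66,-.1,0),-.1))
for n in ['scene','side']:
    p=snapshot(n); print(tiltfit(p)); save(p,n+'5')
    Q=shaft(p)
    print([(x,len(q),q[:,1].mean().round(1),np.percentile(q[:,2],90).round(1)) for x in range(-160,-40,15) for q in [Q[(Q[:,0]>=x)&(Q[:,0]<x+15)&(abs(Q[:,1])<8)]] if len(q)])
E
python3 -c "
import cv2;im=cv2.imread('pics/side5.png');cv2.imwrite('pics/side5z.png',cv2.resize(im[130:280,220:420],None,fx=4,fy=4,interpolation=cv2.INTER_CUBIC))"
```

```text
grip in frame [-247.    -2.5   48.7] slope 0.089 psi 0.0 F [-0.6  4.7  6.7] M [1.72 0.33 0.18] open 0.0221 t 8.85
[-247.41201304   47.62804691]
(array([3.35185580e-02, 2.17656747e-01, 1.65261801e+02]), 3496)
[(-160, 30, np.float64(-3.6), np.float64(45.2)), (-145, 28, np.float64(-2.9), np.float64(44.0)), (-130, 30, np.float64(-3.2), np.float64(41.8)), (-115, 40, np.float64(-1.5), np.float64(44.2)), (-100, 39, np.float64(-2.0), np.float64(39.2)), (-85, 30, np.float64(-2.5), np.float64(36.4)), (-70, 31, np.float64(-1.6), np.float64(35.3)), (-55, 28, np.float64(-0.9), np.float64(33.4))]
(array([-3.63915230e-03,  2.60615164e-01,  1.78509487e+02]), 4107)
[(-160, 33, np.float64(-2.4), np.float64(47.1)), (-145, 34, np.float64(-1.9), np.float64(45.7)), (-130, 32, np.float64(-1.7), np.float64(44.7)), (-115, 34, np.float64(0.1), np.float64(50.1)), (-100, 37, np.float64(-0.6), np.float64(41.0)), (-85, 34, np.float64(-0.3), np.float64(38.6)), (-70, 29, np.float64(-0.8), np.float64(37.7)), (-55, 31, np.float64(0.7), np.float64(35.0))]
```

View pics/side5z.png

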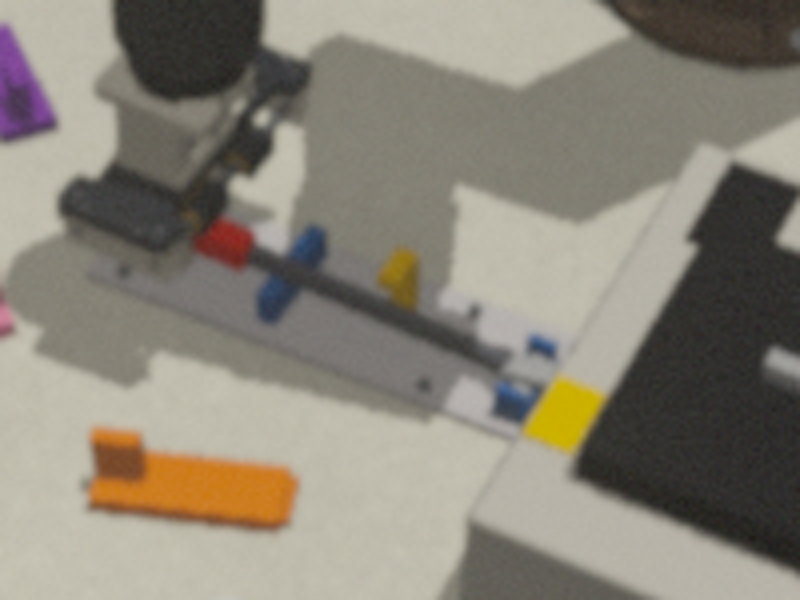

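```bash
python3 - <<'E'
from h import *
rows([(66.5,-.102,0,-1,.04),(66.5,-.102,0,-.5,.08),(66.5,-.102,0,0,.12),(66.5,-.102,0,0,.16),(66.5,-.102,0,0,.205)])
E
```

```text
-0.0004 0.0115 0.0015 -0.5 -0.08 2.28 -1 ;
-0.001 0.022 0.0014 -0.7 -0.07 4.57 -1 ;
-0.002 0.0324 0.0012 -0.91 -0.07 6.85 -1 ;
-0.0034 0.0422 0.0011 -1.11 -0.06 9.13 -1 ;
-0.0054 0.0532 0.0008 -1.33 -0.05 11.7 -1 ;
```

Request:
jog_arm(
  targets="-0.0004 0.0115 0.0017 -0.5 0 2.3 -1;-0.001 0.022 0.0017 -0.7 0 4.6 -1;-0.002 0.0324 0.0015 -0.9 0 6.9 -1;-0.0034 0.0422 0.0014 -1.1 0 9.1 -1;-0.0054 0.0532 0.001 -1.3 0 11.7 -1;-0.0054 0.0532 0.001 -1.3 0 11.7 -1;-0.0054 0.0532 0.001 -1.3 0 11.7 -1;-0.0054 0.0532 0.001 -1.3 0 11.7 -1",
)

```text
clock: 9.95
tool_pos: [0.4398, -0.222, 0.0317]
orientation: [-179.2, -5.1, -102.6]
force: [11.5, -17.4, 5.9]
opening: 0.0221
```

```bash
python3 - <<'E'
from h import *
gripstate(); 
for n in ['scene','side']:
    p=snapshot(n); save(p,n+'6')
    Q=shaft(p)
    print([(x,len(q),q[:,1].mean().round(1),np.percentile(q[:,2],90).round(1)) for x in range(-160,-40,15) for q in [Q[(Q[:,0]>=x)&(Q[:,0]<x+15)&(abs(Q[:,1]-(-x-7)*.19)<8)]] if len(q)])
E
python3 -c "
import cv2
for n,u,v in (('side',220,130),('scene',190,130)):
  im=cv2.imread(f'pics/{n}6.png');cv2.imwrite(f'pics/{n}6z.png',cv2.resize(im[v:v+150,u:u+200],None,fx=4,fy=4,interpolation=cv2.INTER_CUBIC))"
```

```text
grip in frame [-243.6   42.8   50.5] slope 0.0888 psi -11.56 F [ 11.5 -17.4   5.9] M [-6.3  -3.98  0.84] open 0.0221 t 9.95
[(-160, 37, np.float64(26.4), np.float64(46.2)), (-145, 33, np.float64(23.3), np.float64(43.3)), (-130, 39, np.float64(21.4), np.float64(42.6)), (-115, 42, np.float64(20.1), np.float64(53.9)), (-100, 36, np.float64(16.4), np.float64(53.3)), (-85, 31, np.float64(14.3), np.float64(37.2)), (-70, 32, np.float64(11.8), np.float64(36.1)), (-55, 28, np.float64(10.1), np.float64(33.4))]
[(-160, 29, np.float64(27.5), np.float64(48.5)), (-145, 35, np.float64(25.5), np.float64(48.0)), (-130, 27, np.float64(23.2), np.float64(43.9)), (-115, 25, np.float64(19.4), np.float64(56.6)), (-100, 46, np.float64(17.5), np.float64(56.3)), (-85, 28, np.float64(15.5), np.float64(39.3)), (-70, 27, np.float64(13.4), np.float64(38.5)), (-55, 25, np.float64(11.4), np.float64(36.6))]
```

View pics/side6z.png

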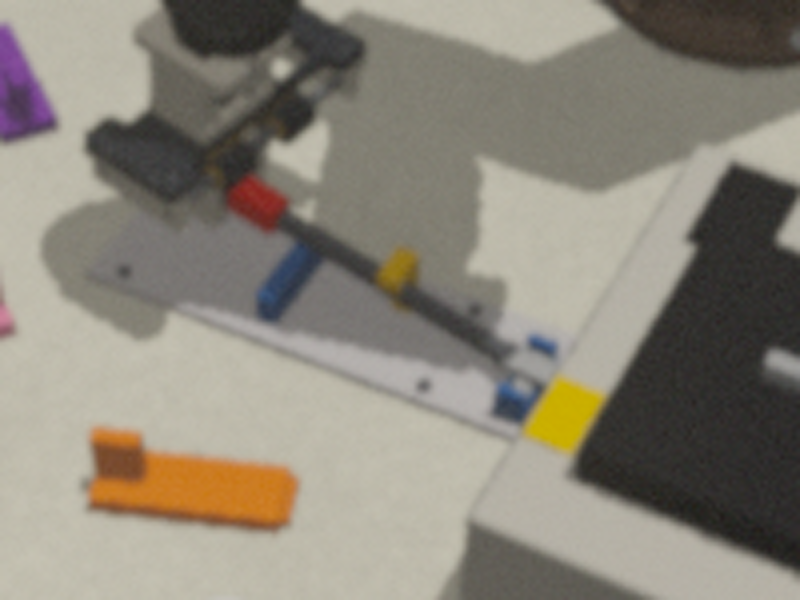

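View pics/scene6z.png

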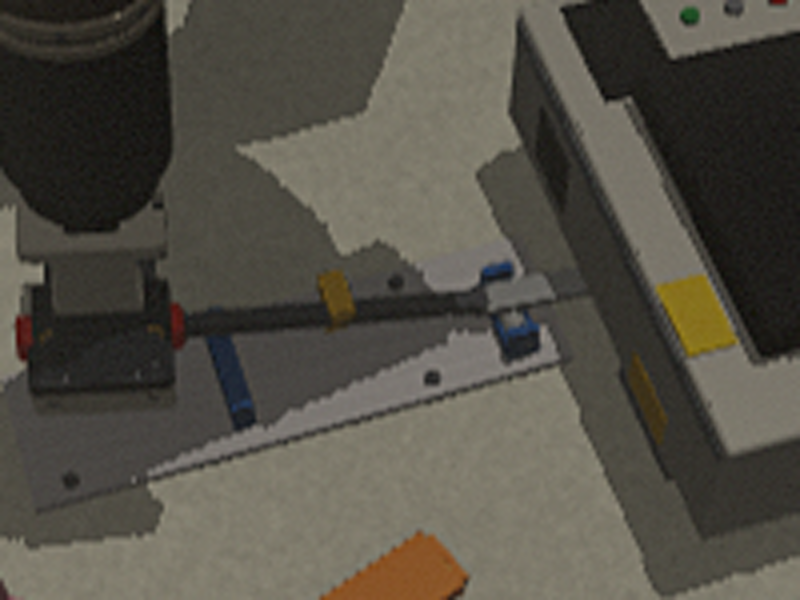

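```bash
python3 - <<'E'
from h import *
o=st()
for z,s,y in [(52,.095,45.5),(54,.105,45.5),(56,.115,45),(58,.125,45),(60,.135,45)]:
    p,r=tcp_for_grip(-244.5,y,z,s,psi=np.radians(-11.2)); d,v=to(p,r,o); print(*d,*v)
E
```

```text
0.0017 0.0027 -0.0014 -0.74 0.36 -0.36
0.0021 0.0027 -0.0034 -0.74 0.93 -0.37
0.0024 0.0021 -0.0054 -0.74 1.5 -0.37
0.0027 0.0021 -0.0074 -0.73 2.07 -0.37
0.0031 0.0021 -0.0094 -0.73 2.65 -0.38
```

Request:
jog_arm(
  targets="0.0017 0.0027 -0.0014 0 0.4 -0.3 -1;0.002 0.0027 -0.0034 0 0.9 -0.3 -1;0.0024 0.0021 -0.0054 0 1.5 -0.3 -1;0.0027 0.0021 -0.0074 0 2.1 -0.3 -1;0.003 0.0021 -0.0094 0 2.6 -0.3 -1;0.003 0.0021 -0.0094 0 2.6 -0.3 -1;0.003 0.0021 -0.0094 0 2.6 -0.3 -1;0.003 0.0021 -0.0094 0 2.6 -0.3 -1",
)

```text
clock: 11.05
tool_pos: [0.4406, -0.2226, 0.0426]
orientation: [-178.9, -7.6, -102.2]
force: [3.0, 12.2, 3.8]
opening: 0.0222
```

```bash
python3 - <<'E'
from h import *
gripstate(); 
for n in ['scene','side']:
    p=snapshot(n); save(p,n+'7')
    Q=shaft(p)
    print([(x,len(q),q[:,1].mean().round(1),np.percentile(q[:,2],90).round(1)) for x in range(-160,-40,15) for q in [Q[(Q[:,0]>=x)&(Q[:,0]<x+15)&(abs(Q[:,1]-(-x-7)*.19)<8)]] if len(q)])
E
```

```text
grip in frame [-243.4   41.9   61.2] slope 0.1323 psi -11.21 F [ 3.  12.2  3.8] M [ 4.84 -1.03  0.45] open 0.0222 t 11.05
[(-160, 30, np.float64(25.4), np.float64(53.2)), (-145, 34, np.float64(23.5), np.float64(49.6)), (-130, 39, np.float64(20.8), np.float64(47.3)), (-115, 38, np.float64(19.8), np.float64(53.5)), (-100, 37, np.float64(15.6), np.float64(52.6)), (-85, 39, np.float64(14.0), np.float64(41.6)), (-70, 34, np.float64(11.6), np.float64(37.1)), (-55, 29, np.float64(8.8), np.float64(36.0))]
[(-160, 31, np.float64(27.0), np.float64(55.1)), (-145, 31, np.float64(24.8), np.float64(52.8)), (-130, 31, np.float64(22.6), np.float64(51.0)), (-115, 25, np.float64(19.7), np.float64(56.6)), (-100, 43, np.float64(17.1), np.float64(55.6)), (-85, 29, np.float64(15.2), np.float64(43.6)), (-70, 32, np.float64(13.0), np.float64(42.6)), (-55, 28, np.float64(11.0), np.float64(39.5))]
```

Request:
jog_arm(
  targets="0 0.004 -0.001 0 0 0 -1;0 0.006 -0.002 0 0 0 -1;0 0.007 -0.003 0 0.3 0 -1;0 0.007 -0.004 0 0.6 0 -1;0 0.007 -0.005 0 0.8 0 -1;0 0.007 -0.005 0 0.8 0 -1;0 0.007 -0.005 0 0.8 0 -1;0 0.007 -0.005 0 0.8 0 -1",
)

```text
clock: 12.15
tool_pos: [0.4401, -0.2209, 0.0474]
orientation: [-178.4, -8.3, -102.1]
force: [24.4, -20.3, -37.2]
opening: 0.0223
```

```bash
python3 - <<'E'
from h import *
gripstate(); 
for n in ['scene','side']:
    p=snapshot(n); save(p,n+'8')
    Q=shaft(p)
    print([(x,len(q),q[:,1].mean().round(1),np.percentile(q[:,2],90).round(1)) for x in range(-160,-40,15) for q in [Q[(Q[:,0]>=x)&(Q[:,0]<x+15)&(abs(Q[:,1]-(-x-7)*.19)<8)]] if len(q)])
E
```

```text
grip in frame [-241.5   42.7   66. ] slope 0.1442 psi -11.12 F [ 24.4 -20.3 -37.2] M [-4.81 -8.46  1.65] open 0.0223 t 12.15
[(-160, 40, np.float64(26.0), np.float64(55.7)), (-145, 35, np.float64(23.5), np.float64(52.0)), (-130, 36, np.float64(20.6), np.float64(49.3)), (-115, 38, np.float64(19.8), np.float64(54.1)), (-100, 36, np.float64(16.6), np.float64(52.7)), (-85, 37, np.float64(14.0), np.float64(40.5)), (-70, 36, np.float64(11.7), np.float64(39.5)), (-55, 34, np.float64(9.8), np.float64(36.1))]
[(-160, 31, np.float64(27.5), np.float64(58.6)), (-145, 32, np.float64(25.2), np.float64(54.9)), (-130, 31, np.float64(22.9), np.float64(51.9)), (-115, 21, np.float64(19.2), np.float64(56.9)), (-100, 43, np.float64(18.0), np.float64(55.9)), (-85, 33, np.float64(16.5), np.float64(43.5)), (-70, 28, np.float64(12.9), np.float64(42.0)), (-55, 25, np.float64(10.2), np.float64(39.1))]
```

Latching is confirmed: the lip resists with 37 N and the post with 24 N. I'll relax these forces and then open.

Request:
jog_arm(
  targets="0.001 0 0.002 0 -0.3 0 -1;0.0015 0 0.003 0 -0.6 0 -1;0.0015 0 0.003 0 -0.6 0 -1;0.0015 0 0.003 0 -0.6 0 0;0.0015 0 0.003 0 -0.6 0 1;0.0015 0 0.003 0 -0.6 0 1;0.0015 0 0.003 0 -0.6 0 1;0.0015 0 0.003 0 -0.6 0 1",
)

```text
clock: 13.25
tool_pos: [0.4396, -0.2229, 0.0446]
orientation: [-178.4, -7.7, -102.1]
force: [-0.1, -0.3, 0.3]
opening: 0.0666
```

```bash
python3 - <<'E'
from h import *
gripstate(); 
for n in ['scene','side']:
    p=snapshot(n); save(p,n+'9'); np.save(f'pics/{n}9.npy',p,allow_pickle=True)
    Q=shaft(p)
    print([(x,len(q),q[:,1].mean().round(1),np.percentile(q[:,2],90).round(1)) for x in range(-160,-40,15) for q in [Q[(Q[:,0]>=x)&(Q[:,0]<x+15)&(abs(Q[:,1]-(-x-7)*.19)<8)]] if len(q)])
    im=cv2.imread(f'pics/{n}9.png');u,v=(190,130) if n=='scene' else (220,130); cv2.imwrite(f'pics/{n}9z.png',cv2.resize(im[v:v+150,u:u+200],None,fx=4,fy=4,interpolation=cv2.INTER_CUBIC))
E
```

```text
grip in frame [-243.7   43.1   63.3] slope 0.1338 psi -11.11 F [-0.1 -0.3  0.3] M [0.49 0.03 0.01] open 0.0666 t 13.25
[(-160, 27, np.float64(25.7), np.float64(53.7)), (-145, 34, np.float64(23.0), np.float64(50.7)), (-130, 38, np.float64(20.6), np.float64(48.6)), (-115, 35, np.float64(20.2), np.float64(53.1)), (-100, 40, np.float64(16.2), np.float64(52.8)), (-85, 40, np.float64(13.9), np.float64(41.3)), (-70, 32, np.float64(11.2), np.float64(38.3)), (-55, 31, np.float64(9.3), np.float64(37.0))]
[(-160, 30, np.float64(27.5), np.float64(55.7)), (-145, 32, np.float64(24.7), np.float64(54.6)), (-130, 31, np.float64(21.9), np.float64(52.3)), (-115, 24, np.float64(20.5), np.float64(56.4)), (-100, 42, np.float64(16.4), np.float64(55.3)), (-85, 33, np.float64(15.7), np.float64(43.3)), (-70, 29, np.float64(12.7), np.float64(41.6)), (-55, 26, np.float64(9.9), np.float64(39.5))]
```

View pics/scene9z.png

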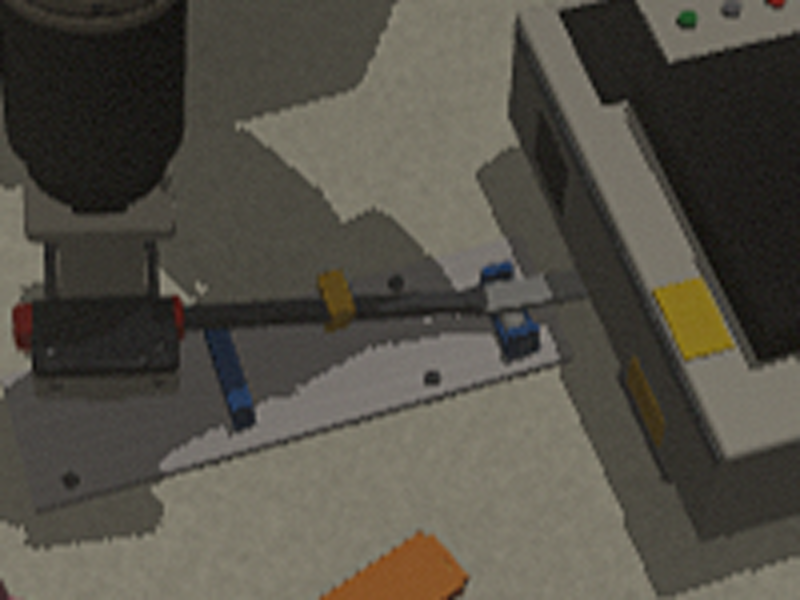

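```bash
python3 - <<'E'
from h import *
p=np.load('pics/scene9.npy',allow_pickle=True).item()
C=cloud(p);m=(C[...,2]>.06)&(C[...,2]<.09)&(C[...,0]>.64)&(C[...,0]<.85)&(C[...,1]>-.15)&(C[...,1]<.06); Q=C[m]; print('jar',Q.mean(0),Q.min(0),Q.max(0))
tab=np.array([.6678,-.1703,0])
print(to(tab+[0,0,.11],[180,0,-72.6])); print(tiltfit(p))
E
```

```text
jar [ 0.78123154 -0.03323797  0.07271008] [ 0.75596869 -0.05535197  0.06013777] [ 0.80284761 -0.00965405  0.07918283]
(array([-0.0897, -0.2141, -0.0722]), array([  0.44,  -7.89, -29.36]))
(array([3.38105956e-02, 1.78422981e-01, 1.61646291e+02]), 4150)
```

Request:
jog_arm(
  targets="0 0 -0.05 0 0 0 1;0 0 -0.1 0 0 0 1;-0.0897 -0.2141 -0.0722 0.4 -7.9 -29.4 1;-0.0897 -0.2141 -0.0722 0.4 -7.9 -29.4 1;-0.0897 -0.2141 -0.0722 0.4 -7.9 -29.4 1;-0.0897 -0.2141 -0.0722 0.4 -7.9 -29.4 1;-0.0897 -0.2141 -0.0722 0.4 -7.9 -29.4 1;-0.0897 -0.2141 -0.0722 0.4 -7.9 -29.4 1",
)

```text
clock: 14.35
tool_pos: [0.6672, -0.1702, 0.1092]
orientation: [179.9, 0.1, -72.6]
force: [-0.5, 0.3, 0.3]
opening: 0.0874
```

```bash
python3 - <<'E'
from h import *
o=st();print(o['tool_pos'],o['orientation'],o['force'])
p=snapshot('scene');save(p,'s10'); print(tiltfit(p))
q=snapshot('side'); C=cloud(q); 
for pp in (p,q):
    C=cloud(pp)
    hsv=cv2.cvtColor(pp['img'],cv2.COLOR_RGB2HSV); H,S=hsv[...,0],hsv[...,1]
    m=(C[...,0]>.58)&(C[...,0]<.75)&(C[...,1]>-.25)&(C[...,1]<-.03)&(H>5)&(H<20)&(S>130)
    Q=C[m]; tb=Q[Q[:,2]>.045]; print(len(Q),len(tb),tb.mean(0) if len(tb) else '')
print(to([.6678,-.1703,.018],[180,0,-72.6]))
im=cv2.imread('pics/s10.png');cv2.imwrite('pics/s10z.png',cv2.resize(im[130:330,180:400],None,fx=3,fy=3,interpolation=cv2.INTER_CUBIC))
E
```

```text
[ 0.66716291 -0.17019665  0.10917414] [ 1.79870142e+02  5.10000734e-02 -7.25632743e+01] [-0.47720899  0.26818857  0.30163362]
(array([1.53818102e-02, 1.27343510e-01, 1.61048619e+02]), 3735)
179 29 [ 0.69478948 -0.14703617  0.2714987 ]
800 37 [ 0.66756382 -0.1669525   0.05189714]
(array([ 0.0002, -0.0008,  0.0923]), array([0.05, 0.02, 0.03]))
```

View pics/s10z.png

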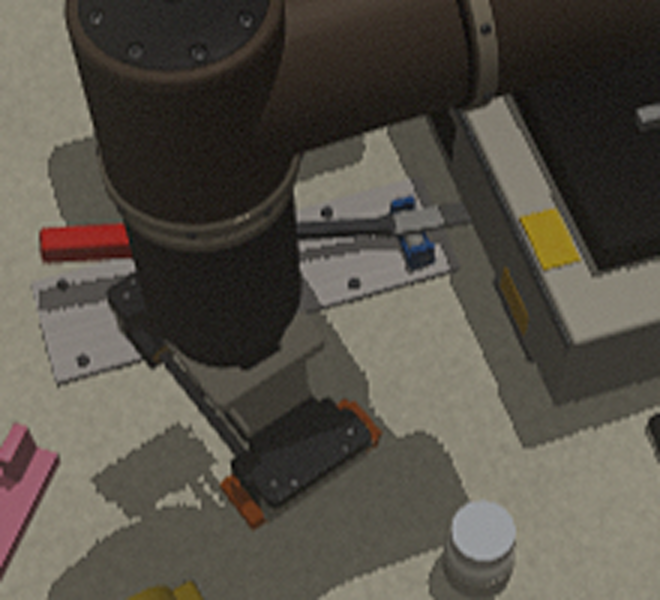

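```bash
python3 - <<'E'
from h import *
p=np.load('pics/scene0.npy',allow_pickle=True).item()
C=cloud(p);hsv=cv2.cvtColor(p['img'],cv2.COLOR_RGB2HSV)
m=(C[...,0]>.65)&(C[...,0]<.85)&(C[...,1]>-.4)&(C[...,1]<-.15)&(hsv[...,0]>20)&(hsv[...,0]<33)&(hsv[...,1]>140)&(C[...,2]>.005); Q=C[m];print(np.percentile(Q,1,axis=0),np.percentile(Q,99,axis=0),cv2.minAreaRect((Q[:,:2]*1000).astype(np.float32)))
E
```

```text
[ 0.72905207 -0.35609915  0.01116788] [ 0.79480239 -0.23009183  0.07215206] ((760.612548828125, -292.54888916015625), (51.05812454223633, 129.02883911132812), 13.537369728088379)
```

Request:
jog_arm(
  targets="0.0002 -0.0008 0 0 0 0 -0.1;0.0002 -0.0008 0 0 0 0 -0.1;0.0002 -0.0008 0.03 0 0 0 -0.1;0.0002 -0.0008 0.06 0 0 0 -0.1;0.0002 -0.0008 0.085 0 0 0 -0.1;0.0002 -0.0008 0.0915 0 0 0 -0.1;0.0002 -0.0008 0.0915 0 0 0 -0.1;0.0002 -0.0008 0.0915 0 0 0 -0.1",
)

```text
clock: 15.45
tool_pos: [0.6686, -0.1704, 0.0202]
orientation: [-179.9, -0.0, -72.6]
force: [0.4, 0.6, 0.8]
opening: 0.0391
```

```bash
python3 - <<'E'
from h import *
o=st();print(o['tool_pos'],o['orientation'],o['force'],o['opening'])
p=snapshot('side');save(p,'d11')
im=cv2.imread('pics/d11.png');cv2.imwrite('pics/d11z.png',cv2.resize(im[180:300,180:340],None,fx=5,fy=5,interpolation=cv2.INTER_CUBIC))
E
```

```text
[ 0.6686265  -0.17040821  0.02024821] [-1.79938333e+02 -2.57838791e-02 -7.25555963e+01] [0.36767853 0.60194322 0.81165845] 0.03910851182012179
```

View pics/d11z.png

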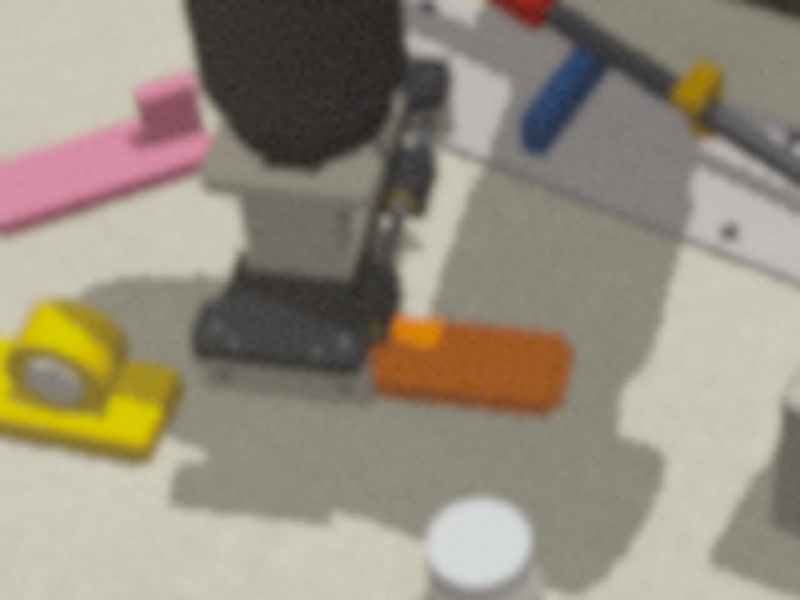

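Request:
jog_arm(
  targets="0 0 0 0 0 0 -1;0 0 0 0 0 0 -1;0 0 0 0 0 0 -1;0 0 0 0 0 0 -1;0 0 0 0 0 0 -1;0 0 0 0 0 0 -1;0 0 -0.01 0 0 0 -1;0 0 -0.02 0 0 0 -1",
)

```text
clock: 16.5
tool_pos: [0.6687, -0.1703, 0.0407]
orientation: [-179.9, -0.0, -72.6]
force: [0.1, 0.6, -1.3]
opening: 0.012
```

```bash
cat >> h.py <<'E'
def shimpose(nx,ny,lift,yawoff=0,dx=0.):
    """tool pose for shim nose at frame (nx,ny), underside lift (mm); TCP was at tab centre, z 20.2 with underside 0; dx: tcp ahead of tab centre along shim x (mm)"""
    t=F([[nx-109+dx,ny,20.2+lift]])[0]; return t,[180,0,FP['yaw']-180+yawoff]
E
python3 - <<'E'
from h import *
o=st();print(o['tool_pos'],o['orientation'],o['force'],o['opening'])
p=snapshot('side');save(p,'d12')
im=cv2.imread('pics/d12.png');cv2.imwrite('pics/d12z.png',cv2.resize(im[180:300,180:340],None,fx=5,fy=5,interpolation=cv2.INTER_CUBIC))
for a in [(0,-110,25),(33,-110,20),(33,-110,2)]: print(to(*shimpose(*a)))
# stereo est of shim nose: orange plate extents along shim axis
for pp in (p,snapshot('scene')):
    C=cloud(pp);hsv=cv2.cvtColor(pp['img'],cv2.COLOR_RGB2HSV); H,S=hsv[...,0],hsv[...,1]
    m=(C[...,0]>.58)&(C[...,0]<.75)&(C[...,1]>-.25)&(C[...,1]<-.03)&(H>5)&(H<20)&(S>120)&(C[...,2]>.02)&(C[...,2]<.045); Q=C[m][:,:2]-o['tool_pos'][:2]
    a=np.radians(107.4); al=Q@[np.cos(a),np.sin(a)]; la=Q@[-np.sin(a),np.cos(a)]; print('along',np.percentile(al,[1,99])*1000,'lat',np.percentile(la,[1,99])*1000)
    print(cv2.minAreaRect((Q*1000).astype(np.float32)))
E
```

```text
[ 0.66867841 -0.17031013  0.04074449] [-1.79933512e+02 -2.04470382e-02 -7.25589410e+01] [ 0.09406533  0.55982142 -1.33586539] 0.012007731217920706
(array([-0.1006,  0.0465, -0.0029]), array([-0.2 , -0.05, 18.46]))
(array([-0.1319,  0.0361,  0.0021]), array([-0.2 , -0.05, 18.46]))
(array([-0.132 ,  0.0362,  0.0201]), array([-0.2 , -0.05, 18.46]))
along [ 13.87395237 107.18474005] lat [-23.51851554  20.04880176]
((-17.13307762145996, 57.414817810058594), (47.439735412597656, 98.31513214111328), 17.513689041137695)
along [-16.91158593 108.21961383] lat [-25.33251625  18.22829335]
((-11.081936836242676, 44.532684326171875), (45.620357513427734, 126.48909759521484), 16.780763626098633)
```

View pics/d12z.png

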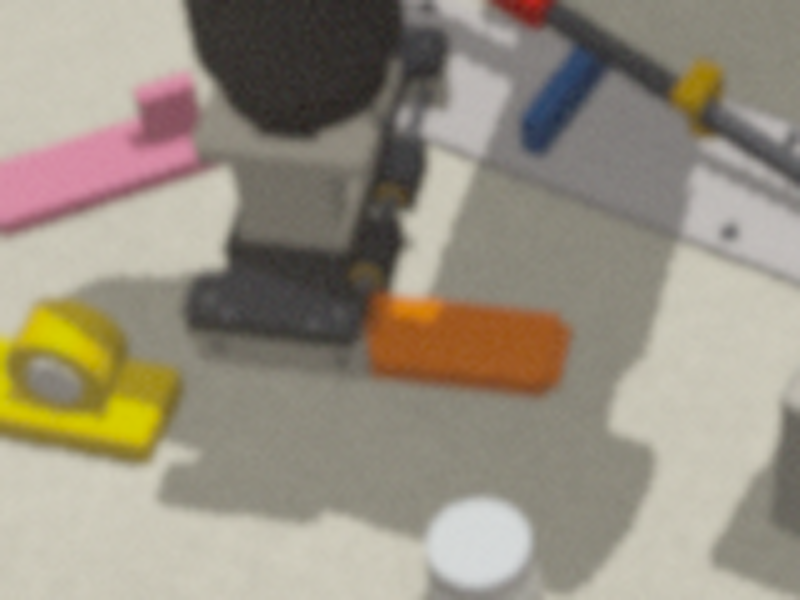

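Request:
jog_arm(
  targets="-0.04 0.018 -0.002 0 0 6 -1;-0.08 0.036 -0.002 0 0 12 -1;-0.1006 0.0465 -0.0029 0 0 18.5 -1;-0.115 0.042 0.005 0 0 18.5 -1;-0.1319 0.0361 0.012 0 0 18.5 -1;-0.132 0.0362 0.0201 0 0 18.5 -1;-0.132 0.0362 0.0203 0 0 18.5 -1;-0.132 0.0362 0.0203 0 0 18.5 -1",
)

```text
clock: 17.6
tool_pos: [0.5955, -0.0558, 0.0209]
orientation: [-179.8, -0.0, -91.1]
force: [-1.0, 0.9, -1.6]
opening: 0.012
```

```bash
python3 - <<'E'
from h import *
o=st();print(o['tool_pos'],o['orientation'],o['force'],inframe(o['tool_pos']))
for n in ('scene','side'):
    p=snapshot(n);save(p,n+'13'); np.save(f'pics/{n}13.npy',p,allow_pickle=True)
    C=frm(cloud(p));hsv=cv2.cvtColor(p['img'],cv2.COLOR_RGB2HSV); H,S=hsv[...,0],hsv[...,1]
    m=(abs(C[...,1]+110)<50)&(C[...,0]>-140)&(C[...,0]<60)&(H>5)&(H<20)&(S>120)&(C[...,2]>8)&(C[...,2]<25); Q=C[m]; print(np.percentile(Q,[1,50,99],axis=0).round(1), cv2.minAreaRect((Q[:,:2]).astype(np.float32)))
    im=cv2.imread(f'pics/{n}13.png');u,v=(260,150) if n=='scene' else (250,170); cv2.imwrite(f'pics/{n}13z.png',cv2.resize(im[v:v+140,u:u+180],None,fx=4,fy=4,interpolation=cv2.INTER_CUBIC))
for a in [(45,-110,1.5),(50,-110,1.5),(55,-110,1.5),(60,-110,1.5)]: print(to(*shimpose(*a)))
E
```

```text
[ 0.59553668 -0.05576673  0.02090452] [-1.79828681e+02 -2.06369539e-02 -9.10587518e+01] [-1.00619433  0.91397269 -1.64691519] [ -76.36058495 -109.88608909   20.90451969]
[[ -19.7 -135.     8.5]
 [   7.6 -113.3   12.9]
 [  32.1  -91.3   16.9]] ((5.1803741455078125, -112.91331481933594), (56.26319885253906, 45.83815383911133), 0.03849869966506958)
[[ -68.7 -132.8    8.8]
 [ -25.4 -115.3   15.7]
 [  17.3  -89.    21.4]] ((-26.264415740966797, -110.48888397216797), (92.63557434082031, 45.521846771240234), 0.4823574125766754)
(array([-0.0124, -0.    , -0.0004]), array([-0.21, -0.01, -0.07]))
(array([-0.0174, -0.    , -0.0004]), array([-0.21, -0.01, -0.07]))
(array([-0.0224, -0.    , -0.0004]), array([-0.21, -0.01, -0.07]))
(array([-0.0274,  0.    , -0.0004]), array([-0.21, -0.01, -0.07]))
```

View pics/scene13z.png

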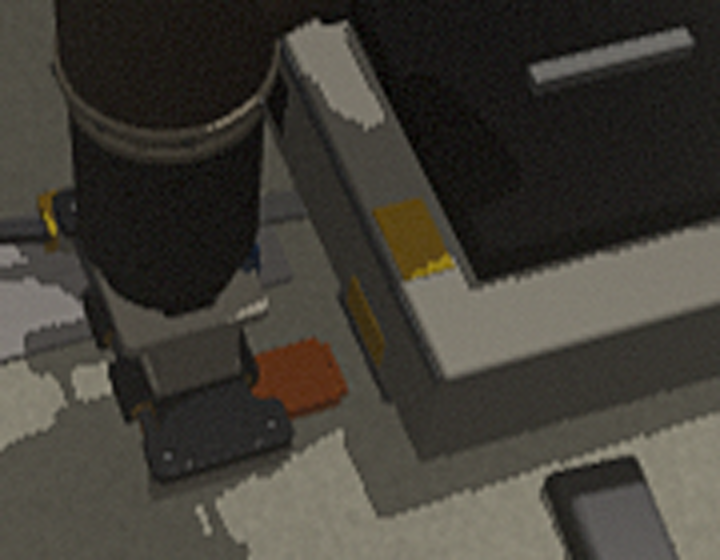

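View pics/side13z.png

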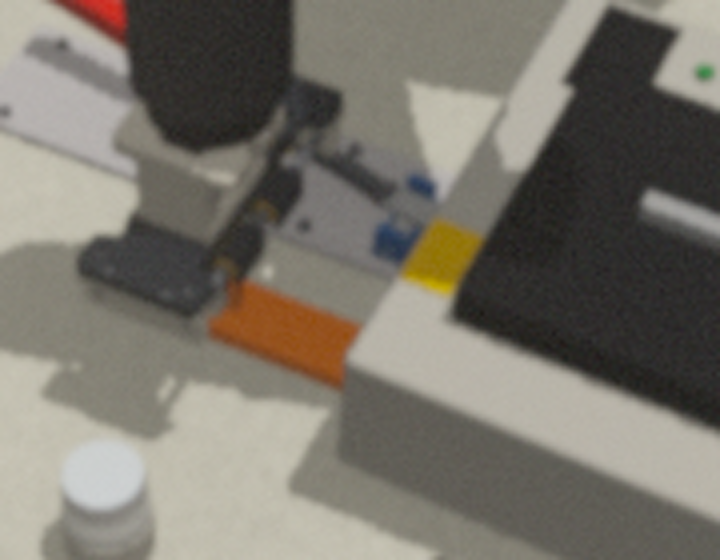

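Request:
jog_arm(
  targets="-0.004 0 0 0 0 0 -1;-0.008 0 0 0 0 0 -1;-0.012 0 0 0 0 0 -1;-0.016 0 0 0 0 0 -1;-0.02 0 0 0 0 0 -1;-0.024 0 0 0 0 0 -1;-0.0265 0 0 0 0 0 -1;-0.0265 0 0 0 0 0 -1",
)

```text
clock: 18.7
tool_pos: [0.5961, -0.0291, 0.0212]
orientation: [-179.8, -0.0, -91.1]
force: [-0.4, -0.3, -0.6]
opening: 0.0122
```

```bash
python3 - <<'E'
from h import *
o=st();print(o['tool_pos'],o['orientation'],o['force'],inframe(o['tool_pos'])+[109,0,0],o['opening'])
E
```

```text
[ 0.59608398 -0.02909809  0.02121295] [-1.79800910e+02 -1.57961274e-02 -9.10555363e+01] [-0.35652829 -0.33508986 -0.58426945] [  59.31354266 -109.96788079   21.21295123] 0.012154392329103356
```

Request:
jog_arm(
  targets="-0.001 0 0 0 0 0 -1;-0.002 0 0 0 0 0 -1;-0.003 0 0 0 0 0 -1;-0.0035 0 0 0 0 0 -1;-0.004 0 0 0 0 0 -1;-0.004 0 0 0 0 0 -1;-0.004 0 0 0 0 0 -1;-0.004 0 0 0 0 0 -1",
)

```text
clock: 19.7
tool_pos: [0.5962, -0.0251, 0.0212]
orientation: [-179.8, -0.0, -91.1]
force: [1.3, -0.5, -1.4]
opening: 0.0122
```

Request:
jog_arm(
  targets="-0.0005 0 0 0 0 0 -1;-0.001 0 0 0 0 0 -1;-0.0015 0 0 0 0 0 -1;-0.002 0 0 0 0 0 -1;-0.0025 0 0 0 0 0 -1;-0.003 0 0 0 0 0 -1;-0.003 0 0 0 0 0 -1;-0.003 0 0 0 0 0 -1",
)

```text
clock: 20.7
tool_pos: [0.5962, -0.0221, 0.0212]
orientation: [-179.8, -0.0, -91.1]
force: [-0.4, 0.5, -1.7]
opening: 0.0118
```

Request:
jog_arm(
  targets="-0.0005 0 0 0 0 0 -1;-0.001 0 0 0 0 0 -1;-0.0015 0 0 0 0 0 -1;-0.002 0 0 0 0 0 -1;-0.0025 0 0 0 0 0 -1;-0.003 0 0 0 0 0 -1;-0.003 0 0 0 0 0 -1;-0.003 0 0 0 0 0 -1",
)

```text
clock: 21.7
tool_pos: [0.5963, -0.0192, 0.0212]
orientation: [-179.8, -0.0, -91.1]
force: [0.3, -0.1, -0.4]
opening: 0.0118
```

Request:
jog_arm(
  targets="-0.0005 0 0 0 0 0 -1;-0.001 0 0 0 0 0 -1;-0.0015 0 0 0 0 0 -1;-0.002 0 0 0 0 0 -1;-0.0025 0 0 0 0 0 -1;-0.003 0 0 0 0 0 -1;-0.0032 0 0 0 0 0 -1;-0.0032 0 0 0 0 0 -1",
)

```text
clock: 22.7
tool_pos: [0.5964, -0.0159, 0.0212]
orientation: [-179.8, -0.0, -91.1]
force: [0.1, -0.4, -1.3]
opening: 0.0118
```

Request:
jog_arm(
  targets="-0.0005 0 0 0 0 0 -1;-0.001 0 0 0 0 0 -1;-0.0015 0 0 0 0 0 -1;-0.002 0 0 0 0 0 -1;-0.0025 0 0 0 0 0 -1;-0.003 0 0 0 0 0 -1;-0.0032 0 0 0 0 0 -1;-0.0032 0 0 0 0 0 -1",
)

```text
clock: 23.7
tool_pos: [0.5964, -0.0127, 0.0212]
orientation: [-179.8, -0.0, -91.1]
force: [-0.3, -0.1, -0.8]
opening: 0.0119
```

Request:
jog_arm(
  targets="-0.0005 0 0 0 0 0 -1;-0.001 0 0 0 0 0 -1;-0.0015 0 0 0 0 0 -1;-0.002 0 0 0 0 0 -1;-0.0025 0 0 0 0 0 -1;-0.003 0 0 0 0 0 -1;-0.0032 0 0 0 0 0 -1;-0.0032 0 0 0 0 0 -1",
)

```text
clock: 24.7
tool_pos: [0.5962, -0.0108, 0.0214]
orientation: [-179.8, -0.1, -91.1]
force: [1.1, -9.3, 0.8]
opening: 0.0118
```

Request:
jog_arm(
  targets="0.0005 0 0 0 0 0 -1;0.0005 0 0 0 0 0 -0.1;0.0005 0 0 0 0 0 -0.1;0.0005 0 0 0 0 0 -0.1;0.0005 0 -0.03 0 0 0 -0.1;0.0005 0 -0.07 0 0 0 -0.1;0.0005 0 -0.1 0 0 0 -0.1;0.0005 0 -0.1 0 0 0 -0.1",
)

```text
clock: 25.7
tool_pos: [0.5977, -0.0105, 0.1243]
orientation: [-179.5, -0.0, -91.0]
force: [-0.1, -0.3, -1.0]
opening: 0.0394
```

```bash
python3 - <<'E'
from h import *
o=st();print(o['tool_pos'],o['orientation'],o['force'],o['opening'])
for n in ('scene','side'):
    p=snapshot(n);save(p,n+'14')
    im=cv2.imread(f'pics/{n}14.png');u,v=(240,150) if n=='scene' else (220,150); cv2.imwrite(f'pics/{n}14z.png',cv2.resize(im[v:v+150,u:u+200],None,fx=4,fy=4,interpolation=cv2.INTER_CUBIC))
    C=frm(cloud(p));hsv=cv2.cvtColor(p['img'],cv2.COLOR_RGB2HSV); H,S=hsv[...,0],hsv[...,1]
    m=(abs(C[...,1]+110)<50)&(C[...,0]>-80)&(C[...,0]<60)&(H>5)&(H<20)&(S>120)&(C[...,2]>-5)&(C[...,2]<60); Q=C[m]; print(np.percentile(Q,[1,50,99],axis=0).round(1))
P=np.array([.4396,-.2229,.0446]);r=[-179,-7.7,-102.1]; z=Rt(r).apply([0,0,1])
print(to(P-.09*z,r),to(P,r))
E
```

```text
[ 0.59767402 -0.01051812  0.12430035] [-1.79536112e+02 -1.29082772e-02 -9.10327139e+01] [-0.07935335 -0.32642285 -0.99545437] 0.03937242448371161
[[ -49.6 -135.3    2.8]
 [  -7.9 -120.6   12.7]
 [  48.3  -93.6   51.6]]
[[ -47.4 -133.     4.3]
 [ -18.7 -115.8   15.8]
 [  17.3  -91.    54.8]]
(array([ 0.2028,  0.1514, -0.0126]), array([ 0.06,  7.73, 10.94])) (array([0.2148, 0.1525, 0.0765]), array([ 0.06,  7.73, 10.94]))
```

View pics/side14z.png

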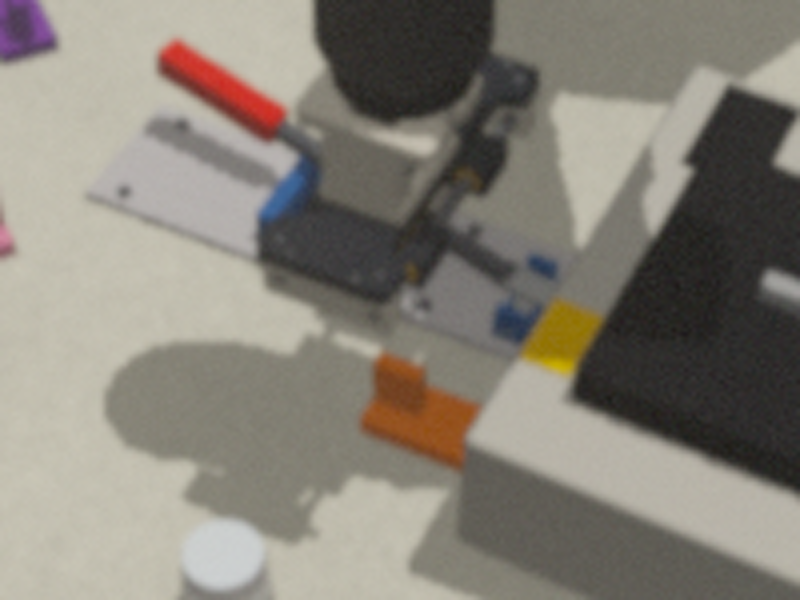

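View pics/scene14z.png

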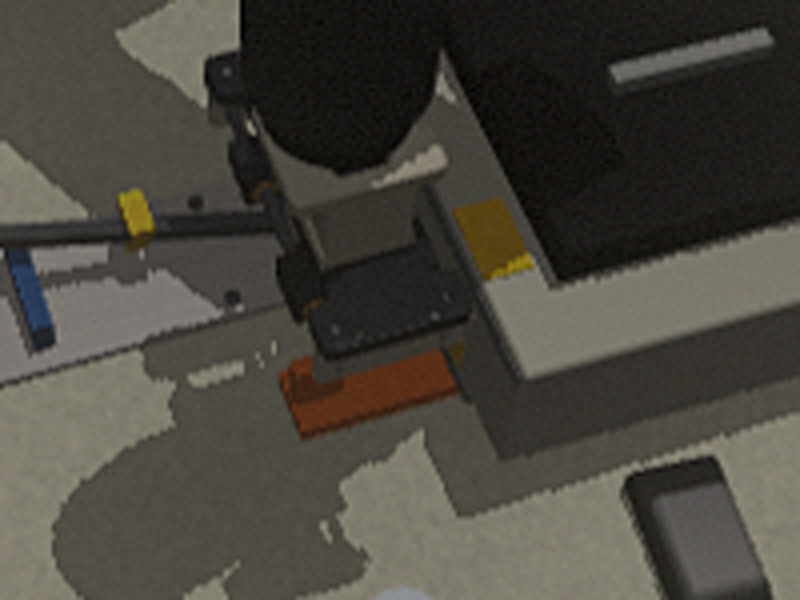

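Request:
jog_arm(
  targets="0.2028 0.1514 -0.0126 0 7.7 10.9 1;0.2028 0.1514 -0.0126 0 7.7 10.9 1;0.2028 0.1514 -0.0126 0 7.7 10.9 1;0.2028 0.1514 -0.0126 0 7.7 10.9 1;0.2028 0.1514 -0.0126 0 7.7 10.9 1;0.2088 0.152 0.03 0 7.7 10.9 1;0.2148 0.1525 0.0755 0 7.7 10.9 1;0.2148 0.1525 0.0765 0 7.7 10.9 1",
)

```text
clock: 26.8
tool_pos: [0.4367, -0.2228, 0.0416]
orientation: [-179.5, -7.8, -102.0]
force: [-0.5, 0.3, 0.4]
opening: 0.0875
```

```bash
python3 - <<'E'
from h import *
gripstate()
p=snapshot('scene');save(p,'s15');q=snapshot('side');save(q,'d15')
for n,u,v in (('s15',190,130),('d15',220,130)):
    im=cv2.imread(f'pics/{n}.png');cv2.imwrite(f'pics/{n}z.png',cv2.resize(im[v:v+150,u:u+200],None,fx=4,fy=4,interpolation=cv2.INTER_CUBIC))
E
```

```text
grip in frame [-243.6   45.7   60.2] slope 0.1357 psi -11.03 F [-0.5  0.3  0.4] M [ 0.46  0.06 -0.01] open 0.0875 t 26.8
```

View pics/s15z.png

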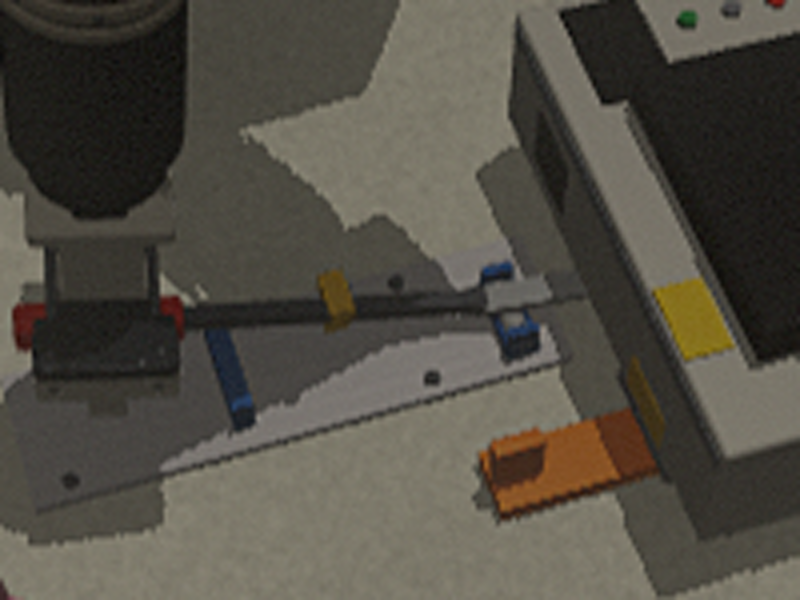

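View pics/d15z.png

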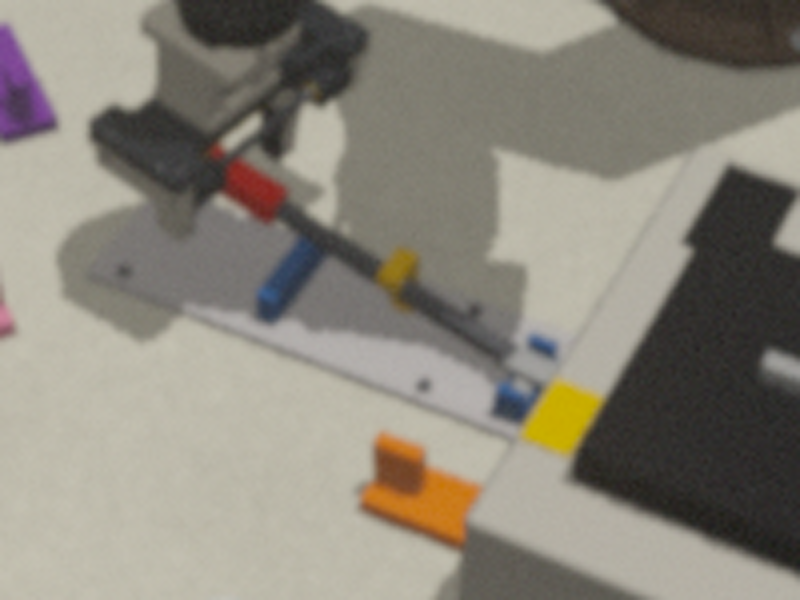

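Request:
jog_arm(
  targets="0 -0.0025 -0.003 0 0 0 1;0 -0.0025 -0.003 0 0 0 0;0 -0.0025 -0.003 0 0 0 -1;0 -0.0025 -0.003 0 0 0 -1;0 -0.0025 -0.003 0 0 0 -1;0 -0.0025 -0.003 0 0 0 -1;0 -0.0025 -0.003 0 0 0 -1;0 -0.0025 -0.003 0 0 0 -1",
)

```text
clock: 27.9
tool_pos: [0.442, -0.2228, 0.0476]
orientation: [-179.2, -7.7, -102.0]
force: [-3.6, 1.9, 1.2]
opening: 0.023
```

```bash
python3 - <<'E'
from h import *
gripstate()
o=st()
for z,s in [(59,.12),(55,.105),(51,.09),(49.5,.083)]:
    p,r=tcp_for_grip(-244.5,43,z,s,psi=np.radians(-11.)); d,v=to(p,r,o); print(*d,*v)
E
```

```text
grip in frame [-243.5   40.5   66.3] slope 0.1349 psi -11.01 F [-3.6  1.9  1.2] M [ 1.43  1.49 -0.19] open 0.023 t 27.9
0.0002 0.0026 0.0073 -0.81 -0.85 -0.01
-0.0006 0.0027 0.0113 -0.81 -1.71 -0.0
-0.0015 0.0027 0.0153 -0.81 -2.57 0.01
-0.0018 0.0028 0.0167 -0.81 -2.97 0.01
```

```bash
python3 - <<'E'
from h import *
o=st()
for z,s in [(62,.12),(58,.107),(55,.097),(52.5,.09),(51.5,.087)]:
    p,r=tcp_for_grip(-244.3,41.5,z,s,psi=np.radians(-11.)); d,v=to(p,r,o); print(*d,*v)
E
```

```text
0.0001 0.0012 0.0043 -0.81 -0.85 -0.01
-0.0007 0.0012 0.0083 -0.81 -1.6 -0.0
-0.0013 0.0012 0.0113 -0.81 -2.17 0.0
-0.0017 0.0013 0.0137 -0.81 -2.57 0.01
-0.0019 0.0013 0.0147 -0.81 -2.74 0.01
```

Request:
jog_arm(
  targets="0 0.0012 0.0043 0 -0.9 0 -1;-0.0007 0.0012 0.0083 0 -1.6 0 -1;-0.0013 0.0012 0.0113 0 -2.2 0 -1;-0.0017 0.0012 0.0137 0 -2.6 0 -1;-0.0019 0.0012 0.0147 0 -2.7 0 -1;-0.0019 0.0012 0.0147 0 -2.7 0 -1;-0.0019 0.0012 0.0147 0 -2.7 0 -1;-0.0019 0.0012 0.0147 0 -2.7 0 -1",
)

```text
clock: 28.9
tool_pos: [0.4412, -0.2236, 0.0336]
orientation: [-179.2, -5.1, -101.9]
force: [-1.0, -6.5, 9.5]
opening: 0.0221
```

```bash
python3 - <<'E'
from h import *
gripstate(); 
for n in ['scene','side']:
    p=snapshot(n); save(p,n+'16')
    Q=shaft(p)
    print([(x,len(q),q[:,1].mean().round(1),np.percentile(q[:,2],90).round(1)) for x in range(-160,-40,15) for q in [Q[(Q[:,0]>=x)&(Q[:,0]<x+15)&(abs(Q[:,1]-(-x-7)*.19)<8)]] if len(q)])
E
```

```text
grip in frame [-245.2   41.5   52.3] slope 0.0888 psi -10.93 F [-1.  -6.5  9.5] M [-2.04  0.98  0.24] open 0.0221 t 28.9
[(-160, 27, np.float64(25.8), np.float64(44.7)), (-145, 33, np.float64(23.0), np.float64(42.4)), (-130, 34, np.float64(20.3), np.float64(41.7)), (-115, 41, np.float64(19.2), np.float64(54.5)), (-100, 28, np.float64(15.8), np.float64(52.9)), (-85, 36, np.float64(13.5), np.float64(36.9)), (-70, 29, np.float64(11.3), np.float64(36.0)), (-55, 28, np.float64(9.4), np.float64(33.1))]
[(-160, 25, np.float64(26.9), np.float64(47.5)), (-145, 31, np.float64(24.2), np.float64(46.4)), (-130, 25, np.float64(21.4), np.float64(46.1)), (-115, 30, np.float64(19.0), np.float64(56.0)), (-100, 43, np.float64(17.0), np.float64(54.9)), (-85, 30, np.float64(16.0), np.float64(39.4)), (-70, 30, np.float64(13.4), np.float64(37.7)), (-55, 21, np.float64(10.5), np.float64(35.6))]
```

```bash
python3 - <<'E'
from h import *
o=st()
for f in (.2,.4,.6,.8,1):
    a=np.radians(9.16)*(1-f)-f*np.radians(.9)
    p,r=tcp_for_grip(-248.2*np.cos(a),2+248.2*np.sin(a)-f*1,51.8,.0885,psi=np.radians(-10.93+10.06*f)); d,v=to(p,r,o); print(*d,*v)
E
```

```text
-0.0006 -0.0086 0.0006 -0.65 -0.03 -2.0
-0.0014 -0.0176 0.0007 -0.47 -0.05 -4.0
-0.0025 -0.0265 0.0007 -0.29 -0.06 -6.0
-0.0039 -0.0353 0.0007 -0.12 -0.07 -8.01
-0.0055 -0.0442 0.0007 0.06 -0.09 -10.01
```

Request:
jog_arm(
  targets="-0.0006 -0.0086 0.0008 0 0 -2 -1;-0.0014 -0.0176 0.0008 0 0 -4 -1;-0.0025 -0.0265 0.0008 0 0 -6 -1;-0.0039 -0.0353 0.0008 0 0 -8 -1;-0.0055 -0.0442 0.0007 0 0 -10 -1;-0.0055 -0.0442 0.0007 0 0 -10 -1;-0.0055 -0.0442 0.0007 0 0 -10 -1;-0.0055 -0.0442 0.0007 0 0 -10 -1",
)

```text
clock: 30.0
tool_pos: [0.4863, -0.2276, 0.0337]
orientation: [-180.0, -5.2, -91.8]
force: [-1.4, -0.2, 6.1]
opening: 0.0222
```

```bash
python3 - <<'E'
from h import *
gripstate(); 
for n in ['scene','side']:
    p=snapshot(n); save(p,n+'17')
    Q=shaft(p)
    print([(x,len(q),q[:,1].mean().round(1),np.percentile(q[:,2],90).round(1)) for x in range(-160,-40,15) for q in [Q[(Q[:,0]>=x)&(Q[:,0]<x+15)&(abs(Q[:,1])<8)]] if len(q)])
    im=cv2.imread(f'pics/{n}17.png');u,v=(190,130) if n=='scene' else (220,130); cv2.imwrite(f'pics/{n}17z.png',cv2.resize(im[v:v+150,u:u+200],None,fx=4,fy=4,interpolation=cv2.INTER_CUBIC))
E
```

```text
grip in frame [-248.3   -3.7   52.4] slope 0.0901 psi -0.84 F [-1.4 -0.2  6.1] M [0.35 0.45 0.2 ] open 0.0222 t 30.0
[(-160, 27, np.float64(-3.3), np.float64(44.3)), (-145, 22, np.float64(-3.2), np.float64(43.5)), (-130, 26, np.float64(-3.4), np.float64(41.4)), (-115, 31, np.float64(-1.0), np.float64(47.7)), (-100, 24, np.float64(-2.0), np.float64(39.9)), (-85, 30, np.float64(-2.7), np.float64(36.7)), (-70, 25, np.float64(-1.5), np.float64(34.3)), (-55, 25, np.float64(-2.2), np.float64(33.8))]
[(-160, 28, np.float64(-2.3), np.float64(46.1)), (-145, 28, np.float64(-3.1), np.float64(46.0)), (-130, 33, np.float64(-2.5), np.float64(44.5)), (-115, 33, np.float64(-2.1), np.float64(42.7)), (-100, 33, np.float64(-1.7), np.float64(40.7)), (-85, 32, np.float64(-1.6), np.float64(38.7)), (-70, 28, np.float64(-0.4), np.float64(36.6)), (-55, 29, np.float64(-0.9), np.float64(37.0))]
```

View pics/scene17z.png

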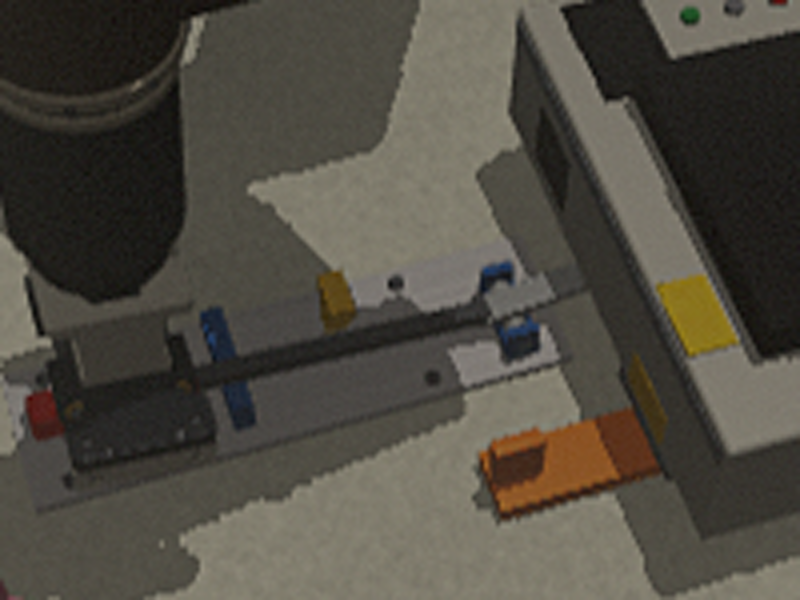

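```bash
cat >> h.py <<'E'
def rows2(L,gy,psi_deg,zoff,xoff,g=-1):
    o=st()
    for tx,p,lift in L:
        gx,gz=grip_from_tip(tx,tipz(tx,p,lift),p); P,r=tcp_for_grip(gx+xoff,gy,gz+zoff,p+.2+DS,psi=np.radians(psi_deg)); d,v=to(P,r,o); print(*d,*v,g)
E
python3 - <<'E'
from h import *
rows2([(66,p,0) for p in (-.08,-.06,-.04,-.02,0.0,.03,.06,.09)],-3.5,-.85,3.8,-.9)
E
```

```text
0.0003 0.0002 -0.0039 -0.01 1.11 0.01 -1
0.0006 0.0002 -0.0089 -0.01 2.26 0.01 -1
0.0008 0.0002 -0.0139 -0.01 3.4 0.01 -1
0.0009 0.0002 -0.0189 -0.01 4.55 0.01 -1
0.0009 0.0003 -0.0238 -0.01 5.7 0.01 -1
0.0005 0.0003 -0.0313 -0.01 7.42 0.01 -1
-0.0001 0.0003 -0.0388 -0.01 9.13 0.01 -1
-0.0009 0.0003 -0.0462 -0.01 10.85 0.01 -1
```

Request:
jog_arm(
  targets="0.0003 0 -0.0039 0 1.1 0 -1;0.0006 0 -0.0089 0 2.3 0 -1;0.0008 0 -0.0139 0 3.4 0 -1;0.0009 0 -0.0189 0 4.6 0 -1;0.0009 0 -0.0238 0 5.7 0 -1;0.0005 0 -0.0313 0 7.4 0 -1;-0.0001 0 -0.0388 0 9.1 0 -1;-0.0009 0 -0.0462 0 10.9 0 -1",
)

```text
clock: 31.1
tool_pos: [0.4864, -0.2222, 0.0797]
orientation: [-180.0, -16.1, -91.8]
force: [-1.5, 1.7, -1.5]
opening: 0.0222
```

```bash
python3 - <<'E'
from h import *
gripstate()
rows2([(66,p,l) for p,l in ((.12,.3),(.16,.6),(.2,.8),(.23,1),(.25,1))],-3.,-.85,3.8,-.9)
E
```

```text
grip in frame [-239.5   -3.7   97.7] slope 0.2807 psi -0.82 F [-1.5  1.7 -1.5] M [1.83 0.46 0.11] open 0.0222 t 31.1
0.0006 0.0008 -0.0077 -0.02 1.65 0.03 -1
0.0006 0.0008 -0.018 -0.02 3.94 0.03 -1
0.0 0.0009 -0.0282 -0.02 6.24 0.03 -1
-0.0007 0.0009 -0.0359 -0.02 7.95 0.03 -1
-0.0014 0.001 -0.0409 -0.02 9.1 0.03 -1
```

Request:
jog_arm(
  targets="0.0006 0.0005 -0.0077 0 1.7 0 -1;0.0006 0.0008 -0.018 0 3.9 0 -1;0 0.0009 -0.0282 0 6.2 0 -1;-0.0007 0.0009 -0.0359 0 8 0 -1;-0.0014 0.001 -0.0409 0 9.1 0 -1;-0.0014 0.001 -0.0409 0 9.1 0 -1;-0.0014 0.001 -0.0409 0 9.1 0 -1;-0.0014 0.001 -0.0409 0 9.1 0 -1",
)

```text
clock: 32.1
tool_pos: [0.4858, -0.2095, 0.1183]
orientation: [-180.0, -25.1, -91.8]
force: [0.1, 1.5, -1.1]
opening: 0.0224
```

```bash
python3 - <<'E'
from h import *
gripstate()
rows2([(t,.25,1) for t in (58,50,42,34,26,18)],-3.,-.85,3.8,-.9)
for n in ['scene','side']:
    p=snapshot(n); save(p,n+'18')
    im=cv2.imread(f'pics/{n}18.png');u,v=(190,130) if n=='scene' else (220,130); cv2.imwrite(f'pics/{n}18z.png',cv2.resize(im[v:v+150,u:u+200],None,fx=4,fy=4,interpolation=cv2.INTER_CUBIC))
    Q=shaft(p,-130,-30)
    print([(x,len(q),q[:,1].mean().round(1),np.percentile(q[:,2],90).round(1)) for x in range(-130,-30,15) for q in [Q[(Q[:,0]>=x)&(Q[:,0]<x+15)&(abs(Q[:,1])<8)]] if len(q)])
E
```

```text
grip in frame [-224.    -2.9  135.3] slope 0.4388 psi -0.84 F [ 0.1  1.5 -1.1] M [2.4  0.17 0.05] open 0.0224 t 32.1
0.0082 -0.0002 0.0013 -0.02 0.04 0.01 -1
0.0163 -0.0003 0.0028 -0.02 0.04 0.01 -1
0.0244 -0.0004 0.0044 -0.02 0.04 0.01 -1
0.0325 -0.0005 0.0059 -0.02 0.04 0.01 -1
0.0407 -0.0007 0.0075 -0.02 0.04 0.01 -1
0.0488 -0.0008 0.009 -0.02 0.04 0.01 -1
[(-130, 21, np.float64(-3.3), np.float64(89.3)), (-115, 27, np.float64(-2.9), np.float64(82.9)), (-100, 27, np.float64(-4.3), np.float64(76.1)), (-85, 29, np.float64(-3.6), np.float64(67.2)), (-70, 25, np.float64(-3.4), np.float64(61.8)), (-55, 30, np.float64(-3.4), np.float64(54.1)), (-40, 20, np.float64(-3.5), np.float64(47.4))]
[(-130, 30, np.float64(-3.0), np.float64(89.6)), (-115, 39, np.float64(-2.1), np.float64(85.9)), (-100, 38, np.float64(-1.6), np.float64(76.8)), (-85, 38, np.float64(-1.7), np.float64(69.5)), (-70, 40, np.float64(-1.4), np.float64(62.4)), (-55, 39, np.float64(-1.4), np.float64(56.2)), (-40, 27, np.float64(-0.9), np.float64(48.9))]
```

View pics/side18z.png

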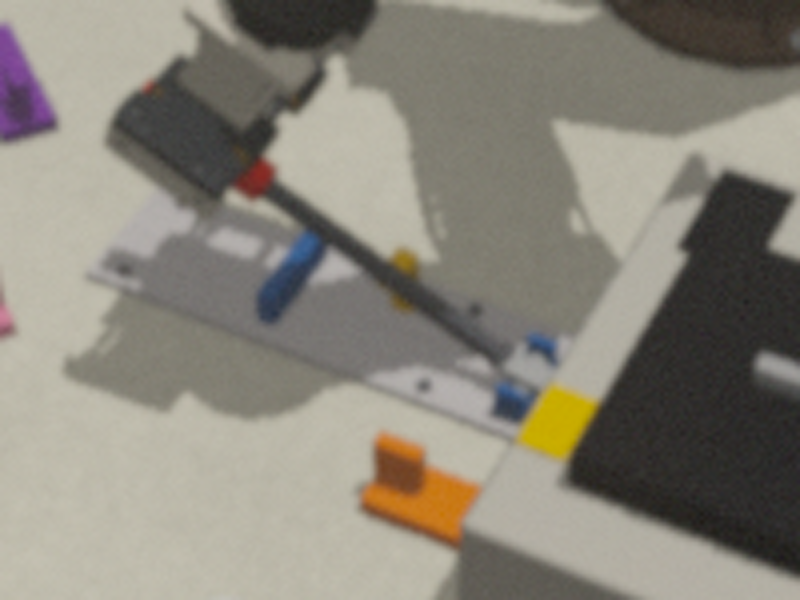

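Request:
jog_arm(
  targets="0.0082 0 0.0013 0 0 0 -1;0.0163 0 0.0026 0 0 0 -1;0.0244 0 0.004 0 0 0 -1;0.0325 0 0.0055 0 0 0 -1;0.0407 0 0.007 0 0 0 -1;0.0488 0 0.0085 0 0 0 -1;0.0488 0 0.0085 0 0 0 -1;0.0488 0 0.0085 0 0 0 -1",
)

```text
clock: 33.2
tool_pos: [0.4841, -0.2575, 0.1315]
orientation: [-180.0, -25.2, -91.9]
force: [-0.3, -0.6, -2.1]
opening: 0.022
```

```bash
python3 - <<'E'
from h import *
gripstate()
rows2([(18,p,l) for p,l in ((.2,1),(.15,1),(.1,1),(.05,1),(.0,1),(-.035,.5))],-3.,-.6,3.8,-.9)
for n in ['scene','side']:
    p=snapshot(n); save(p,n+'19'); print(tiltfit(p))
    im=cv2.imread(f'pics/{n}19.png');u,v=(190,130) if n=='scene' else (220,130); cv2.imwrite(f'pics/{n}19z.png',cv2.resize(im[v:v+150,u:u+200],None,fx=4,fy=4,interpolation=cv2.INTER_CUBIC))
E
```

```text
grip in frame [-272.    -2.1  148.5] slope 0.4393 psi -0.86 F [-0.3 -0.6 -2.1] M [ 1.67  0.02 -0.04] open 0.022 t 33.2
-0.0019 -0.001 0.0154 0.1 -2.85 -0.23 -1
-0.0042 -0.0011 0.0301 0.09 -5.72 -0.24 -1
-0.0074 -0.0011 0.0447 0.09 -8.58 -0.24 -1
-0.0113 -0.0012 0.059 0.08 -11.45 -0.24 -1
-0.0159 -0.0012 0.0732 0.08 -14.31 -0.24 -1
-0.0198 -0.0012 0.0833 0.07 -16.32 -0.24 -1
(array([-1.44647514e-02,  6.35339126e-03,  1.54447005e+02]), 2648)
(array([-1.44449024e-02,  1.32134176e-02,  1.57820397e+02]), 2856)
```

View pics/scene19z.png

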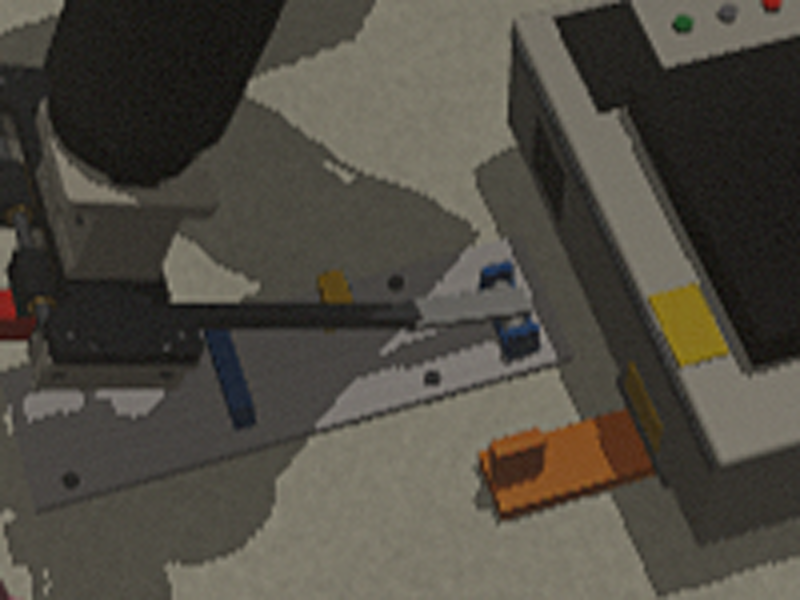

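Request:
jog_arm(
  targets="-0.0019 -0.001 0.0154 0 -2.8 -0.2 -1;-0.0042 -0.001 0.0301 0 -5.7 -0.2 -1;-0.0074 -0.001 0.0447 0 -8.6 -0.2 -1;-0.0113 -0.001 0.059 0 -11.4 -0.2 -1;-0.0159 -0.001 0.0732 0 -14.3 -0.2 -1;-0.0198 -0.001 0.0833 0 -16.3 -0.2 -1;-0.0198 -0.001 0.0833 0 -16.3 -0.2 -1;-0.0198 -0.001 0.0833 0 -16.3 -0.2 -1",
)

```text
clock: 34.3
tool_pos: [0.4846, -0.2748, 0.0479]
orientation: [179.9, -8.9, -91.6]
force: [0.8, -1.5, -1.2]
opening: 0.0218
```

```bash
python3 - <<'E'
from h import *
gripstate()
rows2([(18,p,l) for p,l in ((-.05,0.2),(-.06,0),(-.065,-.3))],-3.,-.6,3.8,-.9)
for n in ['scene','side']:
    p=snapshot(n); save(p,n+'20')
    im=cv2.imread(f'pics/{n}20.png');u,v=(190,130) if n=='scene' else (220,130); cv2.imwrite(f'pics/{n}20z.png',cv2.resize(im[v:v+150,u:u+200],None,fx=4,fy=4,interpolation=cv2.INTER_CUBIC))
    Q=shaft(p,-160,-60)
    print([(x,len(q),q[:,1].mean().round(1),np.percentile(q[:,2],90).round(1)) for x in range(-160,-60,15) for q in [Q[(Q[:,0]>=x)&(Q[:,0]<x+15)&(abs(Q[:,1])<8)]] if len(q)])
E
```

```text
grip in frame [-294.4   -2.9   66.4] slope 0.1558 psi -0.6 F [ 0.8 -1.5 -1.2] M [0.31 0.19 0.05] open 0.0218 t 34.3
-0.0003 -0.0002 0.005 0.08 -0.93 -0.0 -1
-0.0007 -0.0002 0.0081 0.08 -1.5 -0.0 -1
-0.0009 -0.0002 0.0099 0.08 -1.79 -0.0 -1
[(-160, 23, np.float64(-2.9), np.float64(44.2)), (-145, 23, np.float64(-3.0), np.float64(41.9)), (-130, 25, np.float64(-2.7), np.float64(39.7)), (-115, 27, np.float64(-0.4), np.float64(50.1)), (-100, 27, np.float64(-0.9), np.float64(50.8)), (-85, 21, np.float64(-1.9), np.float64(32.3)), (-70, 12, np.float64(-1.6), np.float64(30.5))]
[(-160, 29, np.float64(-2.9), np.float64(47.6)), (-145, 30, np.float64(-2.6), np.float64(44.8)), (-130, 33, np.float64(-2.3), np.float64(43.0)), (-115, 34, np.float64(-2.5), np.float64(40.0)), (-100, 29, np.float64(-1.5), np.float64(38.4)), (-85, 26, np.float64(-1.9), np.float64(35.3)), (-70, 22, np.float64(-0.5), np.float64(31.8))]
```

View pics/side20z.png

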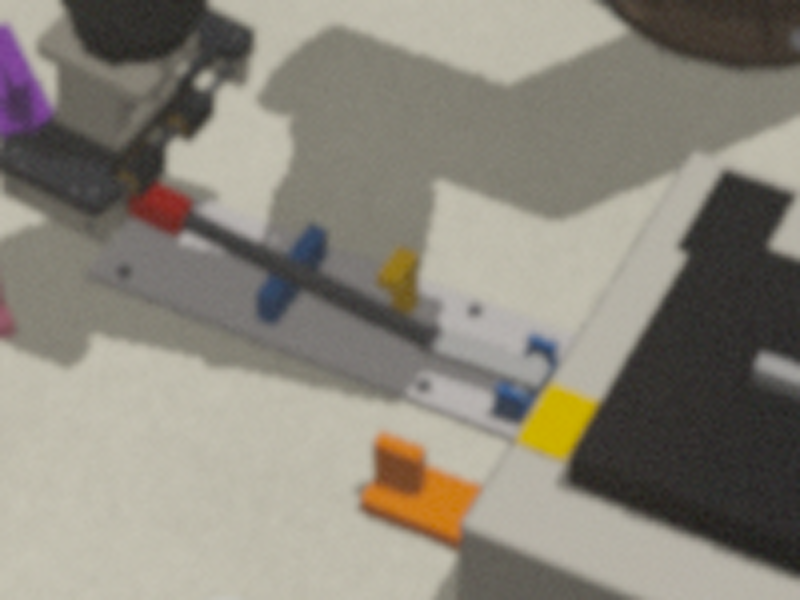

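Request:
jog_arm(
  targets="-0.0002 0 0.003 0 -0.5 0 -1;-0.0004 0 0.006 0 -1 0 -1;-0.0006 0 0.0078 0 -1.4 0 -1;-0.0006 0 0.0078 0 -1.4 0 -1;-0.0006 0 0.0078 0 -1.4 0 -1;-0.0006 0 0.0078 0 -1.4 0 -1;-0.0006 0 0.0078 0 -1.4 0 -1;-0.0006 0 0.0078 0 -1.4 0 -1",
)

```text
clock: 35.4
tool_pos: [0.4847, -0.2752, 0.0403]
orientation: [180.0, -7.5, -91.6]
force: [-1.2, 2.6, 2.9]
opening: 0.0218
```

```bash
python3 - <<'E'
from h import *
gripstate()
E
```

```text
grip in frame [-295.3   -3.    59. ] slope 0.1311 psi -0.58 F [-1.2  2.6  2.9] M [1.4  0.4  0.05] open 0.0218 t 35.4
```

Request:
jog_arm(
  targets="0 0 0 0 0 0 0;0 0 0 0 0 0 1;0 0 0 0 0 0 1;0 0 0 0 0 0 1;0 0 -0.01 0 0 0 1;0 0 -0.04 0 0 0 1;0 0 -0.09 0 0 0 1;0 0 -0.14 0 0 0 1",
)

```text
clock: 36.4
tool_pos: [0.4852, -0.2566, 0.1812]
orientation: [180.0, -7.5, -91.6]
force: [0.9, 0.8, -0.2]
opening: 0.0874
```

Request:
jog_arm(
  targets="0.05 0 -0.05 0 0 0 1;0.1 0 -0.08 0 0 0 1;0.1 0 -0.08 0 0 0 1;0.1 0 -0.08 0 0 0 1;0.1 0 -0.08 0 0 0 1;0.1 0 -0.08 0 0 0 1;0.1 0 -0.08 0 0 0 1;0.1 0 -0.08 0 0 0 1",
)

```text
clock: 37.4
tool_pos: [0.4828, -0.345, 0.2734]
orientation: [179.9, -7.5, -91.5]
force: [0.3, 1.6, -1.2]
opening: 0.0877
```

```bash
python3 - <<'E'
from h import *
gripstate()
for n in ['scene','side']:
    p=snapshot(n); save(p,n+'21'); print('tilt fit',tiltfit(p))
    C=frm(cloud(p));hsv=cv2.cvtColor(p['img'],cv2.COLOR_RGB2HSV); H,S=hsv[...,0],hsv[...,1]
    m=(abs(C[...,1]+110)<60)&(C[...,0]>-80)&(C[...,0]<60)&(H>5)&(H<20)&(S>120)&(C[...,2]<60)&(C[...,2]>9); Q=C[m]; print('shim',np.percentile(Q,[1,50,99],axis=0).round(1).tolist(), cv2.minAreaRect(Q[Q[:,2]<20][:,:2].astype(np.float32)))
    m=(abs(C[...,1])<40)&(C[...,0]>-400)&(C[...,0]<-200)&((H<6)|(H>174))&(S>150)&(C[...,2]>50); Q=C[m]; print('red',np.percentile(Q,[1,50,99],axis=0).round(1).tolist())
    for nm in ('bar_tip','shim_nose'):
        for d in models.spot_point(nm,p)[:2]: print(nm,np.round(d['uv'],1),d['conf'])
    im=cv2.imread(f'pics/{n}21.png');u,v=(170,150) if n=='scene' else (220,140); cv2.imwrite(f'pics/{n}21z.png',cv2.resize(im[v:v+150,u:u+200],None,fx=4,fy=4,interpolation=cv2.INTER_CUBIC))
E
```

```text
grip in frame [-365.    -2.3  292. ] slope 0.1309 psi -0.54 F [ 0.3  1.6 -1.2] M [0.44 0.11 0.01] open 0.0877 t 37.4
tilt fit (array([-1.53368794e-02,  5.28027771e-03,  1.54550374e+02]), 2662)
shim [[-48.9, -135.5, 9.3], [-2.1, -117.4, 13.3], [47.0, -91.2, 54.1]] ((-1.3732795715332031, -112.88615417480469), (98.74543762207031, 46.34696578979492), 0.6643960475921631)
red [[-346.0, -18.2, 52.4], [-300.8, -8.2, 65.8], [-247.9, 5.4, 207.9]]
bar_tip [323.4 200. ] 0.76
shim_nose [164.  329.7] 0.91
shim_nose [102.3 222.6] 0.89
tilt fit (array([-1.49836232e-02,  8.86338516e-03,  1.57512664e+02]), 2813)
shim [[-48.0, -132.3, 9.5], [-19.1, -115.3, 16.3], [14.6, -92.0, 55.3]] ((-16.766983032226562, -112.3226089477539), (66.38302612304688, 45.33926010131836), 3.125271797180176)
red [[-338.8, -16.1, 52.9], [-292.8, -10.7, 67.1], [-249.2, 2.2, 77.2]]
bar_tip [357.6 223.5] 0.84
shim_nose [174.4 219.7] 0.98
shim_nose [214.  138.8] 0.85
```

View pics/scene21z.png

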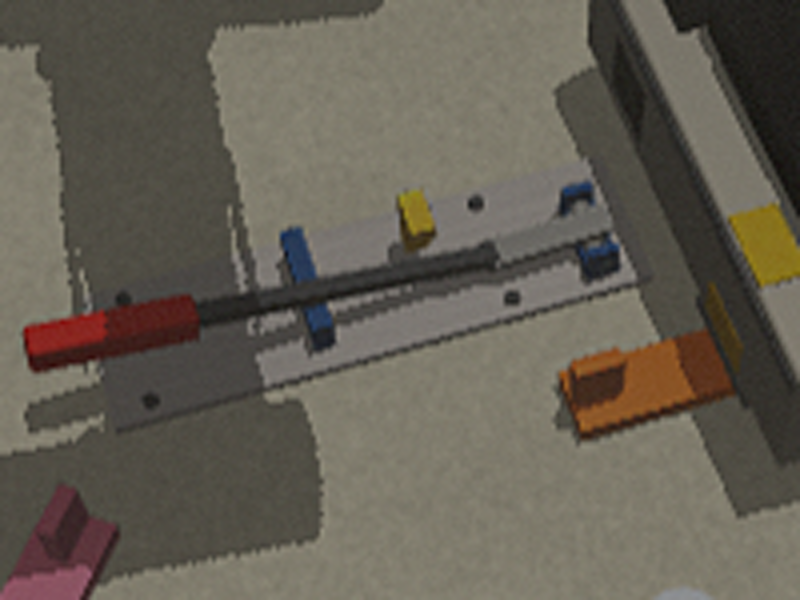

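View pics/side21z.png

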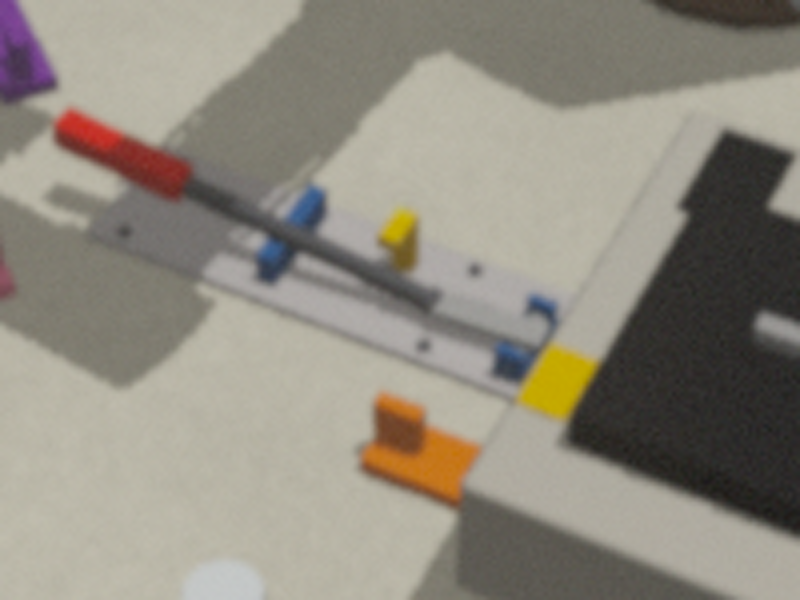

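```bash
python3 -c "
from h import *
print(job.close_job()); print(st()['clock'])"
```

```text
the job is handed in; nothing more can be done
None
the job is handed in; nothing more can be done
```

I completed every step of the job and handed it in after about 37 s of the 72 s allowed; no verdict was reported.

- **Lift and latch:** I levered the counter front up with the pry bar and swung the bar under the keeper. The lip resisted with 37 N and the post with 24 N, so it was latched. I relaxed those forces and let go, and the bar held the counter on its own.
- **Shim:** I fed the orange shim in about 3 mm at a time. It met the hidden stop with the nose about 77 mm along frame x, 32 mm behind the front edge. It bore with about 9 N, and the stiffness matched the stop's rubber face.
- **Lowering and bar:** I pressed the bar down, unlatched it, lowered the counter slowly onto the shim, drew the bar out and laid it back on the fulcrum and rear rest.

**Last checks:**
- **Counter:** the depth images put the tilt at about 0.017 rad, against 0.019 expected. That is inside 0.014–0.025.
- **Shim:** the tail is at about −49 mm, so the nose is at about 77 mm. It is within 3 mm of the bay's middle. One camera reads it square to within 1°; the other reads 3°, from a partly hidden view. Both are under the 0.2 rad limit.
- **Bar:** it lies as at the start, tip at about +18 mm and well short of the counter edge. The arm is clear of everything.
- **Bystanders:** the arm never went near the mouse, jar or dispenser, but I did not re-measure their positions at the end.

**What I could not check or found off:**
- The force of the counter on the shim could not be measured directly.
- My depth-image tilt fit was unreliable while the counter was raised. For that phase I relied on the bar's height and the forces I felt.
- The finder networks did not pick out the orange shim's hidden nose; they reported only the look-alikes.

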